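# Closing the lens test corner

## Robot

A 6-joint arm with a two-finger parallel gripper is mounted at the origin on the work surface. World frame = base frame: x ahead of the robot, y to its left, z up, the work surface at z = 0. Lengths are in m, angles in degrees, forces in N, time in s.
With the tool pointing down it reaches from about 0.35 to 0.875 m from the base axis. Payload 4.2 kg.
Tool frame: the origin (TCP) lies midway between the tips of the shut fingers; the grasp point (between the pads) lies 19 mm behind it; z points along the fingers, y is the line along which they close (so a half turn about z gives the same grasp; the last joint's range is limited). The gripper opens to 87 mm and grips with 3 to 60 N. Pads are 19 mm wide; open, the fingers measure 117 mm over their backs; the gripper's body (75 mm by 190 mm) begins 51 mm behind the grasp point.
Start: joints at [80.764, 22.042, 0.453, 0, -68.411, -14.817], TCP at [0.255, 0.571, 0.223] pointing down, gripper open.
Joint ranges: [-179.83, 179.83], [-69.29, 118.12], [-61.27, 80.66], [-181.25, 117.63], [-171.15, -9.14], [-177.46, 177.46]. Speed limits (degrees/s): [159.86, 159.86, 180, 180, 180, 180].

## Interface

Orientations are given as a 3x3 rotation matrix whose columns are the frame's x, y, z axes.
In Python, from station import sense, capture, finish_job, silhouettes, landmark_of gives the robot as it stands.
- The arm moves only by the tool step_arm, never from a script. Its arguments are lists of equal length, an entry for each row: "linear": the shift along the tool's x, y, z in mm, a list of three; "delta_rot": the turn, a rotation vector about the tool's x, y, z in rad, a list of three; "grip": the finger opening in mm, from 0 to 87. A call has 1 to 10 rows; each row shifts and turns the commanded pose from where the row before left it, along the tool's axes as they then stand; what a row does not reach is not made up. A row lasts 1/8 s, in which the tool goes at most 62.5 mm and 10.7 degrees, less where a joint would pass 70% of its speed; a pose out of reach is approached as far as the arm can. A call with a gripper value outside its range is refused whole. The fingers move at their own pace and stop on an object; the grip force is fixed at half the most. Time passes only in rows, so rows that do not move let the fingers close. It gives the time, the measured TCP pose, the force, the opening and the grip force at its end, in the units of the state.
- sense(): the state, without advancing time (a new reading comes with each control period).
- capture(name): name is "side" or "top"; returns a dict with "img" (384x512x3 uint8, red, green, blue), "fx", "fy", "cx", "cy" (pixels), "world_to_cam" (4x4, takes a point from world to camera coordinates). Camera axes: x right, y up, looking along -z (the intrinsics and any distortion apply to the point x, -y, -z); pixel columns grow to the right and rows downward; lengths in m; the calibration is good to about 2 mm. A picture is of the moment at which its call begins. There is no depth.
- finish_job(): hands the job in; it is judged then, once.
Trained networks look in the newest picture that a camera, given by its name, has taken for a name from the list of things; names that differ only in an ending like _2 or _b are one class to them, and where a whole thing is asked for, a point or a joint stands for the part that bears it (a point fixed in the world has none). Each returns a list of dicts, best first, with "score" (0 to 1); they miss things now and then, are a little off and sometimes report something else, mostly with a low value. They report only what shows in the picture. A call takes as long as a camera call.
- silhouettes(camera, label): "mask" (384x512 bool, what is visible of it) and "point" ([column, row] in pixels, amid what is visible of it).
- landmark_of(camera, label): "point" ([column, row] in pixels: a listed point, or the origin of a listed thing).
The state is a dict: "time_s": time; "joints": joint angles; "joint_velocities": joint speeds; "effort": joint torques, N m; "tcp_pos": TCP position; "ee_rot": TCP orientation; "wrist_force": force on the tool from outside, world axes, zero at the start; "moment": the same for the moment, N m; "gripper_width": opening from 0.0 (shut) to 1.0 (fully open); "gripper_force": force on a finger pad.
Only numpy, scipy, OpenCV 4.12 (cv2) and the standard library are available. Lean on these libraries where they do the work, as an engineer would, in place of code of your own. Each camera call takes 0.05 s, during which the arm holds its last target. There are 200 camera calls.

## Task

Close up the lens test corner for the night. First twist the chrome collar's grip bar fully back from the red mark to the green mark; then stand all the filter holders upright in the rack, side by side between its low fixed wall and the orange end stop, and push the stop snug so that no gaps remain; last, spin the two-sided sign half a turn, to its far stop, so that the red face looks where the green one did. Leave the black prime lens and the red blower standing where they are.

Things in the scene. Friction and masses are not known exactly. Their poses are not given: they have to be found in the camera images.
- holder0: Filter holder, one of up to four alike (absent ones read None), 0.22 kg. Black foot 90 (x) x 44 (y) x 20 mm high; on its middle a frosted glass disc stands upright, 72 mm across, 12 mm thick (along y), flat faces to +-y, centre 56 and top 92 mm above the underside. Origin: centre of the underside, z up. Starts standing on the counter; pinch the disc across its thickness from above.
- holder1: Filter holder, one of up to four alike (absent ones read None), 0.22 kg. Black foot 90 (x) x 44 (y) x 20 mm high; on its middle a frosted glass disc stands upright, 72 mm across, 12 mm thick (along y), flat faces to +-y, centre 56 and top 92 mm above the underside. Origin: centre of the underside, z up. Starts standing on the counter; pinch the disc across its thickness from above.
- holder2: Filter holder, one of up to four alike (absent ones read None), 0.22 kg. Black foot 90 (x) x 44 (y) x 20 mm high; on its middle a frosted glass disc stands upright, 72 mm across, 12 mm thick (along y), flat faces to +-y, centre 56 and top 92 mm above the underside. Origin: centre of the underside, z up. Starts standing on the counter; pinch the disc across its thickness from above.
- holder3: Filter holder, one of up to four alike (absent ones read None), 0.22 kg. Black foot 90 (x) x 44 (y) x 20 mm high; on its middle a frosted glass disc stands upright, 72 mm across, 12 mm thick (along y), flat faces to +-y, centre 56 and top 92 mm above the underside. Origin: centre of the underside, z up. Starts standing on the counter; pinch the disc across its thickness from above.
- rack: Fixed rack, a tray along its own y. Origin on the counter, z up. Floor 6 mm above the counter, to y = +200 mm; holders stand on it with their 90 mm side along rack x, either way round. Fixed wall: inner face at y = -140 mm, 14 mm thick, 36 mm high. Two side rails, 16 mm high above the counter, leave a channel 104 mm wide centred on x = 0.
- stop_face (a point): Middle of the orange end stop's flat face that pushes the holders, 21 mm above the counter; it looks to the rack's -y. Axes parallel to the rack's. The face plate is 100 mm wide, 14 mm thick, its top 37 mm above the counter.
- stop_tab (a point): Top middle of the stop's upright grip tab, 91 mm above the counter and 55 mm behind the face (rack +y). The tab is 50 mm wide (rack x) and 14 mm thick (rack y); pinch it across its thickness and slide, or push on it.
- stop (a joint): Slide of the end stop in m: 0 = fully open (face at rack y = +120 mm, 260 mm from the wall), growing as it moves to the rack's -y towards the wall, up to 0.19. Friction 2 N; stays where left.
- socket: Fixed black bayonet test socket on a 150 mm square flange. Origin: centre of its underside, on the collar's upright axis. On the flange, a green dot at its +x side and a red dot at its +y side.
- collar_grip (a point): On the collar's axis, 72 mm above the counter, in the chrome grip bar: 96 mm long, 14 mm thick, from 46 to 80 mm above the counter. This point's x axis runs along the bar to its white end, y across its thickness. Below the bar is the round chrome collar, 100 mm across, top at 46 mm.
- collar (a joint): Collar angle in rad about the upright axis, counterclockwise from above: 0 = off, white end at the green dot (end stop); pi/2 = on, white end at the red dot (end stop). It starts near on. Friction torque 0.08 N m; stays where left.
- sign_stand: Fixed round stand of the sign, 90 mm across. Origin: centre of its underside, on the sign's upright pivot.
- sign_top (a point): Middle of the sign plate's top edge, on the pivot, 103 mm above the counter. The plate is 120 mm wide along this point's y, 14 mm thick along its x, 75 mm high (lower edge at 28 mm). The green face (white disc) looks to this point's +x, the red face (white bar) to its -x.
- sign (a joint): Sign angle in rad about the upright pivot, counterclockwise from above: 0 = as at first, the green face looking to the stand's +x; pi = half a turn on, the red face looking to the stand's +x. Stops at 0 and at pi, so it starts near 0 and can be turned counterclockwise only. Friction torque 0.05 N m; stays where left.
- lens: Bystander: matte black prime lens standing on end, 72 mm across, 82 mm high; origin at its underside.
- blower: Bystander: red hard plastic blower standing nozzle up, 66 mm across, 110 mm high; origin at its underside.

How it is judged:
By the outcome, as a careful person would: the job done as asked, in the order asked, and still so for the second after the job is handed in, with the robot touching nothing.
Of holder0, holder1, holder2, holder3 only 2 to 4 are there at a start; the rules pass over those that are not, and their reading is None.
At some moment in a run one of holder0, holder1, holder2, holder3 may be knocked a few centimetres aside while the robot is not near it.
It also fails if it takes over 208 s, if anything falls off the work surface, if the arm or the gripper's body presses on something with over 40 N, if the wrist force passes 120 N, or if a joint passes its speed limit or range.

## Working session

There is one attempt and no reset: what is moved stays moved. The work goes in short steps, Python scripts to look and compute and a tool call to move; the robot and the scene stay as the last step left them, time stands still between calls to the robot, and variables do not carry over. Pictures are saved under pics/ and viewed, at most 14 in all, crops included, and the job is handed in when it is done.

Besides the shell and the picture viewer there is one more tool, called as name(argument=value, ...), one argument or row to a line, values as JSON. step_arm: Moves the arm, as the interface text tells. Its arguments: {"type":"object","properties":{"linear":{"type":"array"},"delta_rot":{"type":"array"},"grip":{"type":"array"}},"required":["linear","delta_rot","grip"]}

```bash
ls; mkdir -p pics; cat > h.py <<'E'
import numpy as np, cv2
from station import sense, capture, finish_job, silhouettes, landmark_of
def proj(c,P):
    P=np.atleast_2d(P); T=np.array(c["world_to_cam"]); q=P@T[:3,:3].T+T[:3,3]
    return np.c_[c["cx"]+c["fx"]*q[:,0]/-q[:,2], c["cy"]+c["fy"]*-q[:,1]/-q[:,2]]
def atz(c,uv,z):
    T=np.array(c["world_to_cam"]); d=np.array([(uv[0]-c["cx"])/c["fx"],-(uv[1]-c["cy"])/c["fy"],-1])
    R=T[:3,:3]; o=-R.T@T[:3,3]; w=R.T@d
    return o+w*(z-o[2])/w[2]
def save(c,name,s=1): cv2.imwrite("pics/"+name, cv2.resize(c["img"][:,:,::-1],None,fx=s,fy=s))
E
python3 - <<'E'
from h import *
Z=dict(holder0=0,rack=0,stop_face=.021,stop_tab=.091,socket=0,collar_grip=.072,sign_stand=0,sign_top=.103,lens=0,blower=0)
for n in("top","side"):
    c=capture(n); save(c,n+"0.png",1.5); print(n,{k:c[k] for k in c if k not in("img","world_to_cam")}); T=np.array(c["world_to_cam"]);print(np.round(-T[:3,:3].T@T[:3,3],3), np.round(T[:3,:3],2).tolist())
    for k,z in Z.items():
        for d in landmark_of(n,k)[:5]:
            if d["score"]>.25: print(k,round(d["score"],2),np.round(d["point"]),np.round(atz(c,d["point"],z),3)[:2])
print(sense())
E
```

```text
pics
top {'fx': 438.4329909687581, 'fy': 438.4329909687581, 'cx': 263.45948100292105, 'cy': 189.16130436507297}
[0.38  0.012 1.227] [[0.01, -1.0, -0.0], [0.99, 0.01, 0.17], [-0.17, -0.0, 0.99]]
holder0 0.98 [289. 243.] [ 0.436 -0.057]
holder0 0.86 [254. 235.] [0.458 0.041]
holder0 0.64 [330. 230.] [ 0.472 -0.172]
holder0 0.36 [213. 162.] [0.666 0.16 ]
rack 0.85 [268. 176.] [0.626 0.001]
rack 0.29 [289. 243.] [ 0.436 -0.057]
stop_face 0.93 [236. 168.] [0.644 0.093]
stop_face 0.52 [215. 161.] [0.664 0.151]
stop_tab 0.93 [211. 161.] [0.647 0.155]
socket 0.76 [125. 229.] [0.47  0.401]
socket 0.63 [235. 168.] [0.648 0.096]
socket 0.61 [289. 239.] [ 0.446 -0.058]
collar_grip 0.93 [118. 222.] [0.485 0.397]
collar_grip 0.67 [214. 159.] [0.656 0.149]
collar_grip 0.43 [256. 238.] [0.444 0.034]
sign_stand 0.82 [415. 236.] [ 0.459 -0.408]
sign_stand 0.61 [212. 236.] [0.452 0.157]
lens 0.73 [399. 168.] [ 0.652 -0.372]
blower 0.63 [121. 165.] [0.653 0.422]
side {'fx': 415.9393719783708, 'fy': 415.9393719783708, 'cx': 252.63353023915778, 'cy': 189.70898706871216}
[-0.108 -0.859  0.867] [[0.79, -0.6
[... 812 characters left out ...]
111107e+01, -1.48166130e+01]), 'joint_velocities': array([ 0.10920381,  0.05709406, -0.04278217,  0.00466718,  0.03647692,
        0.01085382]), 'effort': array([ 1.53985908e-03, -3.90474057e+01,  1.87623972e+01,  4.22446489e+00,
        1.54865161e-02, -1.91362233e-05]), 'tcp_pos': array([0.25470715, 0.57070661, 0.22254929]), 'ee_rot': array([[ 9.13165734e-01, -4.07588447e-01, -7.13537462e-06],
       [-4.07588447e-01, -9.13165734e-01, -1.14532660e-05],
       [-1.84756068e-06,  1.33670263e-05, -1.00000000e+00]]), 'wrist_force': array([-0.55161622, -0.89614985,  0.37659646]), 'moment': array([-0.00092426, -0.01022557, -0.01746976]), 'gripper_force': 0.0, 'gripper_width': 1.0007894638612358}
```

View pics/top0.png

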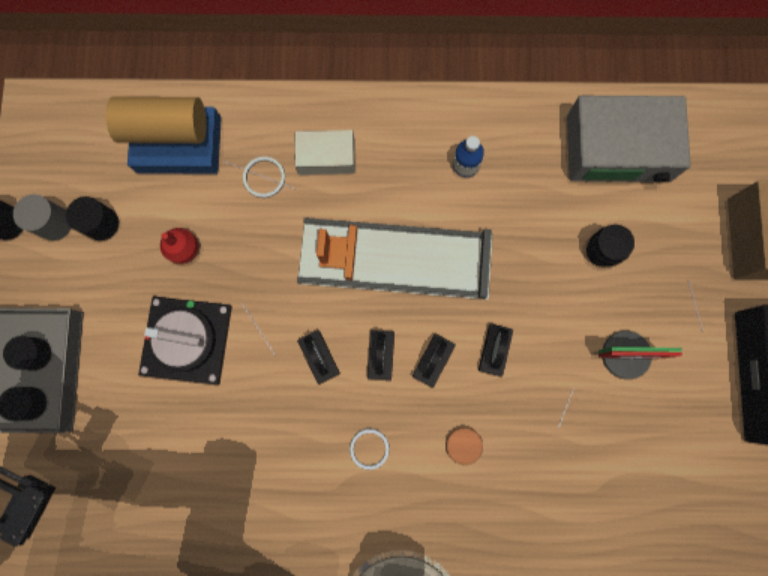

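View pics/side0.png

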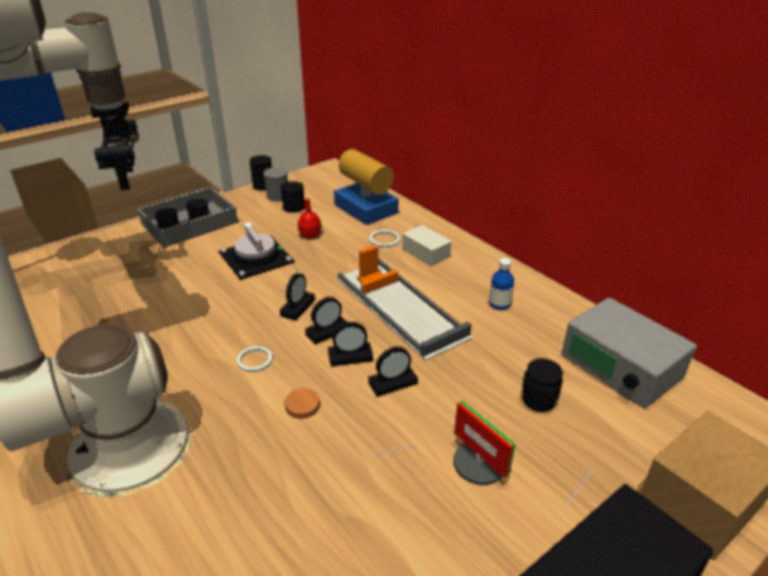

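The top view shows four holders at about (319,356), (380,355), (434,360) and (496,349). The rack's wall is on the right at (485,264) and the stop's face is at (350,252). The collar's white end points left at (150,333) and the sign is at (640,352). In the side view the sign's red face looks toward the camera.

```bash
cat >> h.py <<'E'
from scipy.optimize import minimize
def box(cx,cy,lx,ly,z0,z1): return np.array([[cx+a*lx/2,cy+b*ly/2,z] for a in(-1,1) for b in(-1,1) for z in(z0,z1)])
def cyl(r,z0,z1): t=np.linspace(0,2*np.pi,40); return np.array([[r*np.cos(a),r*np.sin(a),z] for a in t for z in(z0,z1)])
t_=np.linspace(0,2*np.pi,40)
M=dict(holder=[box(0,0,.09,.044,0,.02),np.array([[.036*np.cos(a),y,.056+.036*np.sin(a)] for a in t_ for y in(-.006,.006)])],
 rack=[box(0,.0225,.12,.355,0,.006),box(0,-.147,.12,.014,0,.036)],
 socket=[box(0,0,.15,.15,0,.01),cyl(.05,0,.046)],
 bar=[box(0,0,.096,.014,.046,.08)], plate=[box(0,0,.014,.12,.028,.103)])
def render(c,parts,p):
    x,y,a=p; R=np.array([[np.cos(a),-np.sin(a)],[np.sin(a),np.cos(a)]]); m=np.zeros(c["img"].shape[:2],np.uint8)
    for P in parts:
        Q=P.copy(); Q[:,:2]=P[:,:2]@R.T+[x,y]
        cv2.fillConvexPoly(m,cv2.convexHull((proj(c,Q)*16).round().astype(np.int32)),255,cv2.LINE_AA,4)
    return m/255.
def fit(views,parts,p0,amps=(.01,.01,.25)):
    # views: list of (cam, mask); maximise summed IoU
    def cost(p):
        s=0
        for c,m in views:
            r=render(c,parts,p); s+=1-np.minimum(r,m).sum()/np.maximum(r,m).sum()
        return s/len(views)
    best=None
    for da in(-.4,0,.4):
        q=np.array(p0)+[0,0,da]; S=[q]+[q+np.eye(3)[i]*amps[i] for i in range(3)]
        r=minimize(cost,q,method="Nelder-Mead",options=dict(initial_simplex=np.array(S),xatol=2e-4,fatol=1e-4,maxiter=150))
        if best is None or r.fun<best.fun: best=r
    return best.x,1-best.fun
def masks(cam,label,smin=.3): return [(d["score"],d["mask"].astype(float),d["point"]) for d in silhouettes(cam,label) if d["score"]>smin]
def holders(z=0,smin=.3,cams=("top","side")):
    C={n:capture(n) for n in cams}; out=[]
    mt={n:masks(n,"holder0",smin) for n in cams}
    for s,m,pt in mt["top"]:
        w=atz(C["top"],pt,.03+z); v=[(C["top"],m)]
        if "side" in mt:
            u=proj(C["side"],[w[0],w[1],.04+z])[0]; k=[q for q in mt["side"] if np.hypot(*(np.array(q[2])-u))<14]
            if k: v.append((C["side"],min(k,key=lambda q:np.hypot(*(np.array(q[2])-u)))[1]))
        p,i=fit(v,[P+[0,0,z] for P in M["holder"]],[w[0],w[1],0])
        out.append((round(s,2),len(v),round(i,2),np.round(p[:2],4),round(np.degrees(p[2]),1)))
    return out
def where():
    s=sense(); R=s["ee_rot"]; print("t %.1f tcp"%s["time_s"],np.round(s["tcp_pos"]*1000,1),"yaw %.1f"%np.degrees(np.arctan2(R[1,0],R[0,0])),"tilt %.1f"%np.degrees(np.arccos(-R[2,2])),"j",np.round(s["joints"],1),"F",np.round(s["wrist_force"],1),"g %.3f %.1f"%(s["gripper_width"],s["gripper_force"])); return s
def plan(x,y,z,yaw):
    "total shift in present tool axes (mm), z down, and turn about tool z for target x,y,z mm, tool-x yaw deg (mod 180)"
    s=where(); R=s["ee_rot"]; d=R.T@(np.array([x,y,z])-s["tcp_pos"]*1000); y0=np.degrees(np.arctan2(R[1,0],R[0,0]))
    dy=(yaw-y0+90)%180-90; t=np.radians(dy); dx=np.array([x,y,z])-s["tcp_pos"]*1000
    a=np.radians(y0+dy); Rn=np.array([[np.cos(a),np.sin(a),0],[np.sin(a),-np.cos(a),0],[0,0,-1]])
    print("before-turn shift",np.round(d,1),"| turn rotz %.4f rad (%.1f deg ccw from above)"%(-t,dy),"| after-turn shift",np.round(Rn.T@dx,1))
E
python3 - <<'E'
from h import *
for h in holders(): print("holder",*h)
C={n:capture(n) for n in("top","side")}
def go(lbl,parts,p0,near,zz):
    v=[]
    for n in C:
        u=proj(C[n],[near[0],near[1],zz])[0]; k=[q for q in masks(n,lbl,.2) if np.hypot(*(np.array(q[2])-u))<25]
        if k: v.append((C[n],k[0][1]))
    if v: p,i=fit(v,parts,p0); print(lbl,len(v),round(i,2),np.round(p[:2],4),round(np.degrees(p[2]),1))
go("rack",M["rack"],[.634,0,-.05],(.63,0),0)
go("socket",M["socket"],[.473,.405,-.05],(.473,.405),.0)
go("collar_grip",M["bar"],[.473,.405,1.5],(.473,.405),.07)
go("sign_top",M["plate"],[.457,-.415,.0],(.457,-.415),.065)
for n in C: print(n,[(l,[(round(q[0],2),np.round(q[2]),int(q[1].sum())) for q in masks(n,l,.2)]) for l in("collar_grip","sign_top","stop_tab","rack")])
E
```

```text
holder 0.92 2 0.89 [0.4476 0.1567] 29.5
holder 0.92 1 0.83 [ 0.4421 -0.056 ] -29.1
holder 0.73 2 0.89 [ 0.4628 -0.1693] -14.1
holder 0.57 2 0.8 [0.4517 0.0408] -2.4
rack 2 0.93 [ 0.6348 -0.0055] -4.5
socket 2 0.89 [0.4768 0.4063] -7.1
collar_grip 2 0.47 [0.4645 0.3765] 158.5
sign_top 2 0.89 [ 0.4562 -0.4131] 0.1
top [('collar_grip', [(0.95, array([120., 226.]), 1078)]), ('sign_top', [(0.89, array([426., 238.]), 429)]), ('stop_tab', [(0.63, array([223., 166.]), 608), (0.41, array([123., 228.]), 2935), (0.29, array([405., 165.]), 703)]), ('rack', [(0.89, array([263., 174.]), 5663)])]
side [('collar_grip', [(0.91, array([167., 162.]), 402), (0.6, array([249., 183.]), 506)]), ('sign_top', [(0.96, array([323., 292.]), 1076), (0.68, array([213., 213.]), 563)]), ('stop_tab', [(0.43, array([215., 213.]), 529)]), ('rack', [(0.72, array([272., 206.]), 2719)])]
```

```bash
python3 - <<'E'
from h import *
C={n:capture(n) for n in("top","side")}
a=atz(C["top"],(100,222),.08);b=atz(C["top"],(136,227.5),.08);print(a,b,np.degrees(np.arctan2(*(a-b)[1::-1])),(a+b)/2)
v=[(C[n],masks(n,"collar_grip")[0][1]) for n in C]
p,i=fit(v,M["bar"]+[cyl(.05,.01,.046)],[.477,.406,1.45]); print(p[:2],np.degrees(p[2]),i)
plan(477,406,200,80)
E
```

```text
[0.48297304 0.44219388 0.08      ] [0.46932203 0.34704922 0.08      ] 81.83513443848702 [0.47614753 0.39462155 0.08      ]
[0.47940382 0.41146594] 77.6576563317732 0.7532997456600885
t 2.4 tcp [254.7 570.7 222.5] yaw -24.1 tilt 0.0 j [ 80.8  22.    0.5  -0.  -68.4 -14.8] F [0.1 0.9 0.1] g 0.997 0.0
before-turn shift [270.2  59.8  22.5] | turn rotz 1.3255 rad (-75.9 deg ccw from above) | after-turn shift [ 123.6 -247.5   22.5]
```

step_arm(
  linear=[
    [0, 0, 0],
    [0, 0, 0],
    [0, 0, 0],
    [0, 0, 0],
    [0, 0, 0],
  ],
  delta_rot=[
    [0, 0, -0.18],
    [0, 0, -0.18],
    [0, 0, -0.18],
    [0, 0, -0.18],
    [0, 0, -0.18],
  ],
  grip=[60, 60, 60, 60, 60],
)

```text
time_s: 3.02
tcp_pos: [0.2547, 0.5707, 0.2225]
ee_rot: [[0.884, 0.467, -0.0], [0.467, -0.884, -0.0], [-0.0, 0.0, -1.0]]
wrist_force: [-0.0, -0.2, -0.1]
gripper_width: 0.695
gripper_force: 0.0
```

step_arm(
  linear=[
    [0, 0, 0],
    [0, 0, 0],
    [0, 0, 0],
    [0, 0, 0],
    [0, 0, 0],
    [-25, 49.5, 0],
    [-25, 49.5, 0],
    [-25, 49.5, 0],
    [-25, 49.5, 0],
    [-24, 49.5, 22],
  ],
  delta_rot=[
    [0, 0, -0.182],
    [0, 0, -0.182],
    [0, 0, -0.182],
    [0, 0, -0.182],
    [0, 0, -0.182],
    [0, 0, 0],
    [0, 0, 0],
    [0, 0, 0],
    [0, 0, 0],
    [0, 0, 0],
  ],
  grip=[60, 60, 60, 60, 60, 60, 60, 60, 60, 60],
)

```text
time_s: 4.28
tcp_pos: [0.4781, 0.4041, 0.2026]
ee_rot: [[0.179, 0.984, 0.004], [0.984, -0.179, 0.004], [0.005, 0.003, -1.0]]
wrist_force: [-0.5, 0.5, -0.0]
gripper_width: 0.689
gripper_force: 0.0
```

```bash
python3 - <<'E'
from h import *
c=capture("side"); cr=c["img"][100:230,90:250]; cv2.imwrite("pics/s1.png",cv2.resize(cr[:,:,::-1],None,fx=4,fy=4))
plan(477,406,56,80)
E
```

```text
t 4.3 tcp [480.3 398.6 197.5] yaw 79.3 tilt 0.2 j [ 54.5  23.1  -1.6   0.  -65.5 114.8] F [ 0.5 -0.5 -2.6] g 0.688 0.0
before-turn shift [  7.2  -4.4 141.5] | turn rotz -0.0117 rad (0.7 deg ccw from above) | after-turn shift [  6.7  -4.5 141.5]
```

View pics/s1.png

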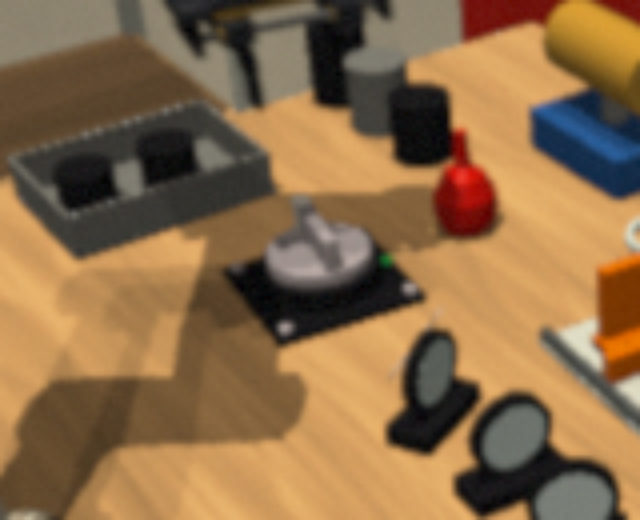

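The crop shows the collar clear of obstacles, with the grip bar at about (315,235) and its white end pointing up-left. The gripper hangs above it, so I go down.

step_arm(
  linear=[
    [7, -4.5, 25],
    [0, 0, 40],
    [0, 0, 40],
    [0, 0, 26],
    [0, 0, 10],
    [0, 0, 0],
    [0, 0, 0],
    [0, 0, 0],
    [0, 0, 0],
    [0, 0, 0],
  ],
  delta_rot=[
    [0, 0, -0.01],
    [0, 0, 0],
    [0, 0, 0],
    [0, 0, 0],
    [0, 0, 0],
    [0, 0, 0],
    [0, 0, 0],
    [0, 0, 0],
    [0, 0, 0],
    [0, 0, 0],
  ],
  grip=[60, 60, 60, 60, 60, 60, 5, 5, 5, 5],
)

```text
time_s: 5.58
tcp_pos: [0.4728, 0.4121, 0.0599]
ee_rot: [[0.17, 0.985, 0.0], [0.985, -0.17, 0.001], [0.001, 0.0, -1.0]]
wrist_force: [-0.3, -0.0, 0.5]
gripper_width: 0.322
gripper_force: 0.0
```

```bash
python3 - <<'E'
from h import *
plan(477,406,56,-7); print(sense()["moment"])
E
```

```text
t 5.6 tcp [472.8 412.1  59.9] yaw 80.2 tilt 0.0 j [ 55.8  30.9 -10.5  -0.  -48.6 114.4] F [-0.3 -0.   0.5] g 0.322 0.0
before-turn shift [-5.3  5.2  3.9] | turn rotz 1.5224 rad (-87.2 deg ccw from above) | after-turn shift [4.9 5.5 3.9]
[-0.06950554 -0.09998619  0.0430159 ]
```

step_arm(
  linear=[
    [-5.3, 5.2, 3.5],
    [0, 0, 0],
    [0, 0, 0],
    [0, 0, 0],
    [0, 0, 0],
  ],
  delta_rot=[
    [0, 0, 0],
    [0, 0, 0],
    [0, 0, 0],
    [0, 0, 0],
    [0, 0, 0],
  ],
  grip=[40, 40, 5, 5, 5],
)

```text
time_s: 6.2
tcp_pos: [0.477, 0.406, 0.0561]
ee_rot: [[0.17, 0.985, 0.0], [0.985, -0.17, 0.0], [0.0, 0.0, -1.0]]
wrist_force: [-1.2, -0.3, -0.2]
gripper_width: 0.204
gripper_force: 0.0
```

```bash
python3 - <<'E'
from h import *
plan(477,406,56,-7); print(sense()["moment"])
E
```

```text
t 6.2 tcp [477.  406.   56.1] yaw 80.2 tilt 0.0 j [ 55.2  31.1 -10.8   0.  -48.1 115. ] F [-1.2 -0.3 -0.2] g 0.204 0.0
before-turn shift [0.  0.  0.1] | turn rotz 1.5224 rad (-87.2 deg ccw from above) | after-turn shift [ 0.  -0.   0.1]
[-0.0758608  -0.05458399 -0.03970893]
```

step_arm(
  linear=[
    [0, 0, 0],
    [0, 0, 0],
    [0, 0, 0],
    [0, 0, 0],
    [0, 0, 0],
    [0, 0, 0],
  ],
  delta_rot=[
    [0, 0, 0],
    [0, 0, 0],
    [0, 0, 0],
    [0, 0, 0],
    [0, 0, 0.08],
    [0, 0, 0.08],
  ],
  grip=[5, 5, 5, 5, 5, 5],
)

```text
time_s: 6.95
tcp_pos: [0.4785, 0.4058, 0.0561]
ee_rot: [[0.326, 0.945, 0.002], [0.945, -0.326, 0.0], [0.001, 0.002, -1.0]]
wrist_force: [7.4, -2.5, -2.7]
gripper_width: 0.16
gripper_force: 30.0
```

```bash
python3 - <<'E'
from h import *
plan(477,406,56,-7); print(sense()["moment"])
E
```

```text
t 7.0 tcp [478.5 405.8  56.1] yaw 70.9 tilt 0.1 j [ 5.510e+01  3.110e+01 -1.080e+01  1.000e-01 -4.800e+01  1.057e+02] F [ 7.4 -2.5 -2.7] g 0.160 30.0
before-turn shift [-0.3 -1.5  0.1] | turn rotz 1.3604 rad (-77.9 deg ccw from above) | after-turn shift [-1.5 -0.   0.1]
[-0.63541927 -2.03202309  0.11393469]
```

step_arm(
  linear=[
    [0, 1.3, 0],
    [0, 0, 0],
    [0, 0, 0],
    [0, 0, 0],
    [0, 0, 0],
    [0, 0, 0],
    [0, 0, 0],
    [0, 0, 0],
  ],
  delta_rot=[
    [0, 0, 0.18],
    [0, 0, 0.18],
    [0, 0, 0.18],
    [0, 0, 0.18],
    [0, 0, 0.18],
    [0, 0, 0.18],
    [0, 0, 0.18],
    [0, 0, 0],
  ],
  grip=[5, 5, 5, 5, 5, 5, 5, 5],
)

```text
time_s: 7.95
tcp_pos: [0.4801, 0.4035, 0.0561]
ee_rot: [[1.0, -0.022, 0.002], [-0.022, -1.0, -0.003], [0.002, 0.002, -1.0]]
wrist_force: [8.3, -6.3, -2.3]
gripper_width: 0.159
gripper_force: 30.0
```

```bash
python3 - <<'E'
from h import *
plan(477,406,56,-7); print(sense()["moment"])
E
```

```text
t 8.0 tcp [480.1 403.5  56.1] yaw -1.2 tilt 0.2 j [ 54.9  31.2 -10.8   0.2 -48.1  33.7] F [ 8.3 -6.3 -2.3] g 0.159 30.0
before-turn shift [-3.1 -2.4  0.1] | turn rotz 0.1007 rad (-5.8 deg ccw from above) | after-turn shift [-3.4 -2.1  0.1]
[-1.68133607 -2.43259158 -0.08329199]
```

step_arm(
  linear=[
    [2, 1.5, 0],
    [0, 0, 0],
    [0, 0, 0],
    [0, 0, 0],
  ],
  delta_rot=[
    [0, 0, 0.06],
    [0, 0, 0.05],
    [0, 0, 0.04],
    [0, 0, 0],
  ],
  grip=[5, 5, 5, 5],
)

```text
time_s: 8.45
tcp_pos: [0.4803, 0.4032, 0.0561]
ee_rot: [[0.986, -0.166, 0.0], [-0.166, -0.986, -0.002], [0.0, 0.002, -1.0]]
wrist_force: [1.9, -2.8, 0.5]
gripper_width: 0.163
gripper_force: 31.2
```

```bash
python3 - <<'E'
from h import *
plan(477,406,56,-7); print(sense()["moment"])
E
```

```text
t 8.4 tcp [480.3 403.2  56.1] yaw -9.6 tilt 0.1 j [ 54.8  31.2 -10.7   0.1 -48.2  25.6] F [ 1.9 -2.8  0.5] g 0.163 31.2
before-turn shift [-3.7 -2.2  0.1] | turn rotz -0.0448 rad (2.6 deg ccw from above) | after-turn shift [-3.6 -2.4  0.1]
[-0.90885692 -0.73666676  0.76139495]
```

step_arm(
  linear=[
    [0, 0, 0],
    [0, 0, 0],
    [0, 0, 0],
    [0, 0, 0],
    [0, 0, -30],
    [0, 0, -50],
    [0, 0, -40],
    [0, 0, 0],
  ],
  delta_rot=[
    [0, 0, 0.02],
    [0, 0, 0],
    [0, 0, 0],
    [0, 0, 0],
    [0, 0, 0],
    [0, 0, 0],
    [0, 0, 0],
    [0, 0, 0],
  ],
  grip=[5, 50, 50, 50, 50, 50, 50, 50],
)

```text
time_s: 9.45
tcp_pos: [0.4816, 0.406, 0.1806]
ee_rot: [[0.982, -0.188, 0.006], [-0.188, -0.982, 0.007], [0.004, -0.008, -1.0]]
wrist_force: [0.6, 0.3, -1.2]
gripper_width: 0.57
gripper_force: 0.0
```

```bash
python3 - <<'E'
from h import *
C={n:capture(n) for n in("top","side")}
cr=C["side"]["img"][120:200,120:220]; cv2.imwrite("pics/s2.png",cv2.resize(cr[:,:,::-1],None,fx=6,fy=6))
for n in C:
    k=masks(n,"collar_grip",.2); print([(round(q[0],2),np.round(q[2])) for q in k])
c=C["side"]
for a in(0,-7,-14):
    P=np.array([[.4795+.048*np.cos(np.radians(a)),.4035+.048*np.sin(np.radians(a)),.08],[.4795-.048*np.cos(np.radians(a)),.4035-.048*np.sin(np.radians(a)),.08]])
    print(a,(proj(c,P)-[120,120])*6)
for h in holders(): print("holder",*h)
where()
E
```

```text
[(0.9, array([130., 227.])), (0.64, array([253., 236.]))]
[(0.73, array([170., 158.])), (0.35, array([247., 181.]))]
0 [[358.80932184 178.89946129]
 [222.50923502 226.75540462]]
-7 [[362.96822432 182.66604897]
 [218.59015776 222.76724376]]
-14 [[366.09730093 186.74424827]
 [215.79328679 218.49431643]]
holder 0.87 2 0.89 [ 0.4627 -0.1706] -12.7
holder 0.7 2 0.88 [ 0.4435 -0.0554] -28.6
holder 0.58 2 0.8 [0.4516 0.0413] -2.2
holder 0.57 2 0.83 [0.4475 0.1558] 32.8
holder 0.49 1 0.38 [0.4485 0.3639] -8.6
holder 0.35 1 0.49 [0.4657 0.3921] -37.1
t 9.8 tcp [479.9 403.6 174.9] yaw -10.9 tilt 0.1 j [ 54.8  24.3  -3.1  -0.  -62.7  24.3] F [ 0.9  0.2 -1.1] g 0.578 0.0
```

View pics/s2.png

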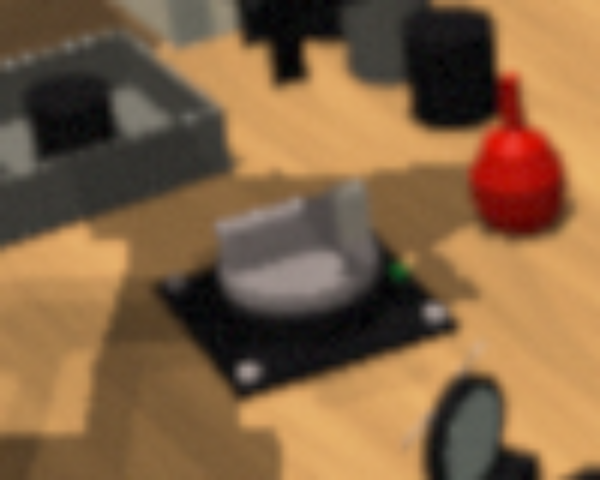

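The crop shows the bar's white end at (360,183), which matches the predicted "off" direction at the green dot. The collar is done, so I go to the first holder.

step_arm(
  linear=[
    [3, 50, 3],
    [3, 50, 3],
    [3, 50, 3],
    [3, 50, 3],
    [3, 49, 3],
    [0, 0, 0],
    [0, 0, 0],
    [0, 0, 0],
    [0, 0, 0],
    [0, 0, 0],
  ],
  delta_rot=[
    [0, 0, 0],
    [0, 0, 0],
    [0, 0, 0],
    [0, 0, 0],
    [0, 0, 0],
    [0, 0, -0.183],
    [0, 0, -0.183],
    [0, 0, -0.183],
    [0, 0, -0.183],
    [0, 0, 0],
  ],
  grip=[50, 50, 50, 50, 50, 50, 50, 50, 50, 50],
)

```text
time_s: 11.1
tcp_pos: [0.4478, 0.1565, 0.1608]
ee_rot: [[0.858, 0.514, -0.0], [0.514, -0.858, -0.0], [-0.001, 0.0, -1.0]]
wrist_force: [0.2, 0.4, -0.8]
gripper_width: 0.577
gripper_force: 0.0
```

```bash
python3 - <<'E'
from h import *
plan(447.5,156,52,31)
E
```

```text
t 11.1 tcp [447.8 156.5 160.8] yaw 30.9 tilt 0.0 j [ 38.9  10.8 -25.3  -0.  -54.   82. ] F [ 0.2  0.4 -0.8] g 0.577 0.0
before-turn shift [ -0.4   0.2 108.8] | turn rotz -0.0011 rad (0.1 deg ccw from above) | after-turn shift [ -0.5   0.2 108.8]
```

step_arm(
  linear=[
    [0, 0, 40],
    [0, 0, 40],
    [0, 0, 28],
    [0, 0, 0],
    [0, 0, 0],
    [0, 0, 0],
    [0, 0, 0],
    [0, 0, 0],
    [0, 0, 0],
    [0, 0, 0],
  ],
  delta_rot=[
    [0, 0, 0],
    [0, 0, 0],
    [0, 0, 0],
    [0, 0, 0],
    [0, 0, 0],
    [0, 0, 0],
    [0, 0, 0],
    [0, 0, 0],
    [0, 0, 0],
    [0, 0, 0],
  ],
  grip=[50, 50, 50, 50, 4, 4, 4, 4, 4, 4],
)

```text
time_s: 12.35
tcp_pos: [0.448, 0.1565, 0.0533]
ee_rot: [[0.857, 0.516, 0.0], [0.516, -0.857, 0.0], [0.0, 0.0, -1.0]]
wrist_force: [-0.6, -1.5, 3.2]
gripper_width: 0.137
gripper_force: 30.0
```

```bash
python3 - <<'E'
from h import *
where()
print("from lifted:"); plan(637.2,25.4,160,-4.5)
E
```

```text
t 12.3 tcp [448.  156.5  53.3] yaw 31.1 tilt 0.0 j [ 38.9  19.5 -32.7   0.  -37.8  82.1] F [-0.6 -1.5  3.2] g 0.137 30.0
from lifted:
t 12.3 tcp [448.  156.5  53.3] yaw 31.1 tilt 0.0 j [ 38.9  19.5 -32.7   0.  -37.8  82.1] F [-0.6 -1.5  3.2] g 0.137 30.0
before-turn shift [  94.4  210.  -106.6] | turn rotz 0.6207 rad (-35.6 deg ccw from above) | after-turn shift [ 198.9  115.9 -106.7]
```

step_arm(
  linear=[
    [0, 0, -27],
    [0, 0, -27],
    [0, 0, -27],
    [0, 0, -26],
    [0, 0, 0],
    [40, 23, 0],
    [40, 23, 0],
    [40, 23, 0],
    [40, 23, 0],
    [39, 24, 0],
  ],
  delta_rot=[
    [0, 0, 0],
    [0, 0, 0.155],
    [0, 0, 0.155],
    [0, 0, 0.155],
    [0, 0, 0.155],
    [0, 0, 0],
    [0, 0, 0],
    [0, 0, 0],
    [0, 0, 0],
    [0, 0, 0],
  ],
  grip=[4, 4, 4, 4, 4, 4, 4, 4, 4, 4],
)

```text
time_s: 13.6
tcp_pos: [0.6379, 0.0246, 0.1588]
ee_rot: [[0.997, -0.078, -0.002], [-0.078, -0.997, 0.0], [-0.002, 0.0, -1.0]]
wrist_force: [-0.5, 0.8, -3.0]
gripper_width: 0.132
gripper_force: 30.0
```

step_arm(
  linear=[
    [0, 0, 0],
    [0, 0, 0],
    [0, 0, 0],
  ],
  delta_rot=[
    [0, 0, 0],
    [0, 0, 0],
    [0, 0, 0],
  ],
  grip=[4, 4, 4],
)

```text
time_s: 13.98
tcp_pos: [0.6363, 0.0261, 0.1599]
ee_rot: [[0.997, -0.077, -0.001], [-0.077, -0.997, 0.0], [-0.001, -0.0, -1.0]]
wrist_force: [-0.4, 0.2, -2.1]
gripper_width: 0.138
gripper_force: 30.0
```

```bash
python3 - <<'E'
from h import *
plan(637.2,25.4,58.5,-4.5)
C={n:capture(n) for n in("top","side")}
im=np.hstack([C["top"]["img"][120:240,180:340],C["side"]["img"][110:230,190:350]]); cv2.imwrite("pics/p1.png",cv2.resize(im[:,:,::-1],None,fx=2.5,fy=2.5))
for n in C:
    for k,z in(("stop_face",.021),("stop_tab",.091)):
        print(n,k,[(round(d["score"],2),np.round(atz(C[n],d["point"],z),3)[:2]) for d in landmark_of(n,k)[:2]])
for h in holders(): print("holder",*h)
E
```

```text
t 14.0 tcp [636.3  26.1 159.9] yaw -4.4 tilt 0.1 j [ 16.9  25.9  -2.8  -0.  -61.4  68.7] F [-0.4  0.2 -2.1] g 0.138 30.0
before-turn shift [  1.    0.6 101.4] | turn rotz 0.0017 rad (-0.1 deg ccw from above) | after-turn shift [  0.9   0.6 101.4]
top stop_face [(0.85, array([0.642, 0.084])), (0.36, array([0.663, 0.152]))]
top stop_tab [(0.77, array([0.639, 0.15 ]))]
side stop_face [(0.9, array([0.636, 0.079]))]
side stop_tab [(0.67, array([0.646, 0.146]))]
holder 0.96 2 0.82 [0.4508 0.0413] -3.6
holder 0.94 2 0.89 [ 0.443  -0.0565] -27.7
holder 0.8 2 0.85 [ 0.4634 -0.1697] -11.2
holder 0.48 1 0.4 [0.633  0.0319] 6.0
```

View pics/p1.png

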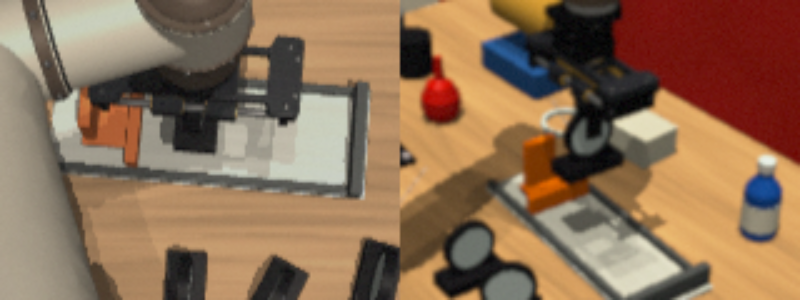

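The holder is held over the rack, short of the orange stop, whose face is at about (135,135) in the left half. The channel below is clear, so I lower.

step_arm(
  linear=[
    [1, 0.6, 35],
    [0, 0, 35],
    [0, 0, 20],
    [0, 0, 8],
    [0, 0, 2.5],
    [0, 0, 0],
    [0, 0, 0],
    [0, 0, 0],
    [0, 0, 0],
    [0, 0, 0],
  ],
  delta_rot=[
    [0, 0, 0],
    [0, 0, 0],
    [0, 0, 0],
    [0, 0, 0],
    [0, 0, 0],
    [0, 0, 0],
    [0, 0, 0],
    [0, 0, 0],
    [0, 0, 0],
    [0, 0, 0],
  ],
  grip=[4, 4, 4, 4, 4, 4, 32, 32, 32, 32],
)

```text
time_s: 15.72
tcp_pos: [0.6384, 0.0248, 0.0598]
ee_rot: [[0.997, -0.078, 0.0], [-0.078, -0.997, 0.0], [0.0, -0.0, -1.0]]
wrist_force: [0.9, -0.6, 0.6]
gripper_width: 0.364
gripper_force: 0.0
```

```bash
python3 - <<'E'
from h import *
plan(451.2,41.2,160,-3)
E
```

```text
t 15.7 tcp [638.4  24.8  59.8] yaw -4.5 tilt 0.0 j [ 16.7  31.8  -8.7   0.  -49.4  68.8] F [ 0.9 -0.6  0.6] g 0.364 0.0
before-turn shift [-187.8   -1.8 -100.3] | turn rotz -0.0254 rad (1.5 deg ccw from above) | after-turn shift [-187.8   -6.6 -100.2]
```

step_arm(
  linear=[
    [0, 0, -30],
    [0, 0, -40],
    [0, 0, -30],
    [-47, -0.5, 0],
    [-47, -0.5, 0],
    [-47, -0.5, 0],
    [-47, -0.3, 0],
    [0, 0, 0],
    [0, 0, 0],
    [0, 0, 0],
  ],
  delta_rot=[
    [0, 0, 0],
    [0, 0, 0],
    [0, 0, 0],
    [0, 0, 0],
    [0, 0, 0],
    [0, 0, 0],
    [0, 0, 0],
    [0, 0, -0.025],
    [0, 0, 0],
    [0, 0, 0],
  ],
  grip=[32, 32, 50, 50, 50, 50, 50, 50, 50, 50],
)

```text
time_s: 16.98
tcp_pos: [0.4521, 0.0414, 0.1596]
ee_rot: [[0.999, -0.053, 0.001], [-0.053, -0.999, 0.0], [0.001, -0.0, -1.0]]
wrist_force: [0.1, 0.2, 0.6]
gripper_width: 0.574
gripper_force: 0.0
```

```bash
python3 - <<'E'
from h import *
for h in holders(): print("holder",*h)
plan(451.2,41.2,53,-3)
E
```

```text
holder 0.96 2 0.87 [ 0.4627 -0.17  ] -13.4
holder 0.65 2 0.63 [ 0.4421 -0.0546] -28.7
holder 0.61 2 0.82 [0.64   0.0289] -1.4
holder 0.44 2 0.48 [0.4521 0.047 ] 9.5
t 17.2 tcp [451.5  41.1 159.3] yaw -3.1 tilt 0.0 j [ 25.8   8.9 -28.    0.  -53.2  61.1] F [0.6 0.1 0.2] g 0.574 0.0
before-turn shift [-2.000e-01 -1.000e-01  1.063e+02] | turn rotz -0.0011 rad (0.1 deg ccw from above) | after-turn shift [-3.000e-01 -1.000e-01  1.063e+02]
```

step_arm(
  linear=[
    [0, 0, 40],
    [0, 0, 40],
    [0, 0, 26],
    [0, 0, 0],
    [0, 0, 0],
    [0, 0, 0],
    [0, 0, 0],
    [0, 0, 0],
    [0, 0, 0],
    [0, 0, 0],
  ],
  delta_rot=[
    [0, 0, 0],
    [0, 0, 0],
    [0, 0, 0],
    [0, 0, 0],
    [0, 0, 0],
    [0, 0, 0],
    [0, 0, 0],
    [0, 0, 0],
    [0, 0, 0],
    [0, 0, 0],
  ],
  grip=[50, 50, 50, 50, 4, 4, 4, 4, 4, 4],
)

```text
time_s: 18.42
tcp_pos: [0.4509, 0.0411, 0.0537]
ee_rot: [[0.999, -0.053, -0.0], [-0.053, -0.999, -0.0], [-0.0, 0.0, -1.0]]
wrist_force: [-0.3, 0.8, 1.6]
gripper_width: 0.134
gripper_force: 30.0
```

step_arm(
  linear=[
    [0, 0, -27],
    [0, 0, -27],
    [0, 0, -27],
    [0, 0, -27],
    [46.5, 12.3, 0],
    [46.5, 12.3, 0],
    [46.5, 12.3, 0],
    [46.5, 12.3, 0],
    [0, 0, 0],
    [0, 0, 0],
  ],
  delta_rot=[
    [0, 0, 0],
    [0, 0, 0],
    [0, 0, 0.026],
    [0, 0, 0],
    [0, 0, 0],
    [0, 0, 0],
    [0, 0, 0],
    [0, 0, 0],
    [0, 0, 0],
    [0, 0, 0],
  ],
  grip=[4, 4, 4, 4, 4, 4, 4, 4, 4, 4],
)

```text
time_s: 19.68
tcp_pos: [0.6312, -0.0226, 0.1599]
ee_rot: [[0.997, -0.079, -0.004], [-0.079, -0.997, 0.0], [-0.004, 0.0, -1.0]]
wrist_force: [1.6, 0.4, -2.2]
gripper_width: 0.136
gripper_force: 30.0
```

```bash
python3 - <<'E'
from h import *
plan(633.5,-22.4,59.5,-4.5)
for h in holders(): print("holder",*h)
C={n:capture(n) for n in("top","side")}
im=np.hstack([C["top"]["img"][120:240,180:340],C["side"]["img"][110:230,190:350]]); cv2.imwrite("pics/p2.png",cv2.resize(im[:,:,::-1],None,fx=2.5,fy=2.5))
E
```

```text
t 19.7 tcp [631.2 -22.6 159.9] yaw -4.6 tilt 0.2 j [ 12.6  25.5  -3.4  -0.1 -61.3  72.9] F [ 1.6  0.4 -2.2] g 0.136 30.0
before-turn shift [  2.6  -0.4 100.4] | turn rotz -0.0010 rad (0.1 deg ccw from above) | after-turn shift [  2.3  -0.4 100.4]
holder 0.64 2 0.85 [ 0.4642 -0.1699] -11.1
holder 0.62 2 0.58 [0.6407 0.0306] 4.0
holder 0.61 2 0.88 [ 0.4434 -0.0561] -29.2
```

View pics/p2.png

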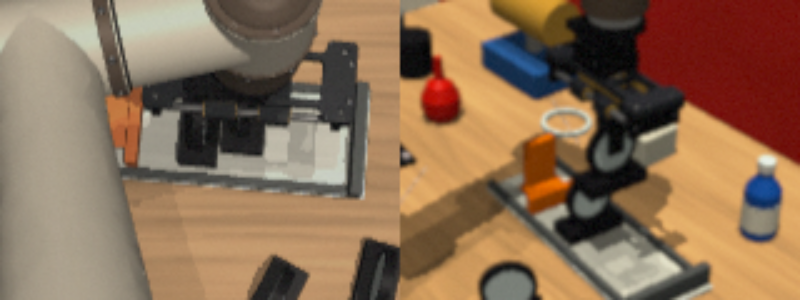

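Holder A stands in the channel at (195,140), and B hangs beside it with its side clear. I lower B.

step_arm(
  linear=[
    [1.3, 0, 35],
    [0, 0, 35],
    [0, 0, 20],
    [0, 0, 8],
    [0, 0, 2],
    [0, 0, 0],
    [0, 0, 0],
    [0, 0, 0],
    [0, 0, 0],
    [0, 0, 0],
  ],
  delta_rot=[
    [0, 0, 0],
    [0, 0, 0],
    [0, 0, 0],
    [0, 0, 0],
    [0, 0, 0],
    [0, 0, 0],
    [0, 0, 0],
    [0, 0, 0],
    [0, 0, 0],
    [0, 0, 0],
  ],
  grip=[4, 4, 4, 4, 4, 4, 28, 28, 28, 28],
)

```text
time_s: 21.22
tcp_pos: [0.634, -0.0226, 0.0619]
ee_rot: [[0.997, -0.079, 0.001], [-0.079, -0.997, 0.0], [0.001, -0.0, -1.0]]
wrist_force: [-0.2, -0.2, 0.3]
gripper_width: 0.32
gripper_force: 0.0
```

```bash
python3 - <<'E'
from h import *
plan(443.2,-55.8,160,-28.8)
E
```

```text
t 21.2 tcp [634.  -22.6  61.9] yaw -4.5 tilt 0.0 j [ 12.6  31.3  -9.3   0.  -49.3  72.9] F [-0.2 -0.2  0.3] g 0.320 0.0
before-turn shift [-187.5   48.1  -98.3] | turn rotz 0.4239 rad (-24.3 deg ccw from above) | after-turn shift [-151.2  121.   -98.1]
```

step_arm(
  linear=[
    [0, 0, -30],
    [0, 0, -38],
    [0, 0, -30],
    [-47, 12, 0],
    [-47, 12, 0],
    [-47, 12, 0],
    [-46.5, 12, 0],
    [0, 0, 0],
    [0, 0, 0],
    [0, 0, 0],
  ],
  delta_rot=[
    [0, 0, 0],
    [0, 0, 0],
    [0, 0, 0],
    [0, 0, 0],
    [0, 0, 0],
    [0, 0, 0],
    [0, 0, 0],
    [0, 0, 0.142],
    [0, 0, 0.141],
    [0, 0, 0.141],
  ],
  grip=[28, 28, 28, 50, 50, 50, 50, 50, 50, 50],
)

```text
time_s: 22.48
tcp_pos: [0.4431, -0.0558, 0.1599]
ee_rot: [[0.874, -0.486, 0.001], [-0.486, -0.874, 0.0], [0.001, -0.001, -1.0]]
wrist_force: [0.7, 0.4, 1.1]
gripper_width: 0.577
gripper_force: 0.0
```

step_arm(
  linear=[
    [0, 0, 20],
    [0, 0, 0],
    [0, 0, 0],
  ],
  delta_rot=[
    [0, 0, 0],
    [0, 0, 0],
    [0, 0, 0],
  ],
  grip=[50, 50, 50],
)

```text
time_s: 22.85
tcp_pos: [0.4435, -0.0557, 0.1401]
ee_rot: [[0.876, -0.482, 0.001], [-0.482, -0.876, -0.0], [0.001, -0.0, -1.0]]
wrist_force: [-0.7, 0.6, 0.6]
gripper_width: 0.573
gripper_force: 0.0
```

```bash
python3 - <<'E'
from h import *
for h in holders(): print("holder",*h)
plan(443.2,-55.8,53,-28.8)
E
```

```text
holder 0.83 2 0.86 [ 0.6379 -0.0206] -3.8
holder 0.58 2 0.69 [0.6373 0.0278] -5.3
holder 0.52 2 0.63 [ 0.4636 -0.171 ] -12.4
t 23.1 tcp [443.5 -55.7 140.1] yaw -28.8 tilt 0.1 j [ 13.8   9.6 -30.4   0.  -49.9  47.4] F [-0.5 -0.6 -0.8] g 0.572 0.0
before-turn shift [-0.3  0.3 87.1] | turn rotz -0.0001 rad (0.0 deg ccw from above) | after-turn shift [-0.2  0.3 87.1]
```

step_arm(
  linear=[
    [0, 0, 40],
    [0, 0, 27],
    [0, 0, 20],
    [0, 0, 0],
    [0, 0, 0],
    [0, 0, 0],
    [0, 0, 0],
    [0, 0, 0],
    [0, 0, 0],
    [0, 0, 0],
  ],
  delta_rot=[
    [0, 0, 0],
    [0, 0, 0],
    [0, 0, 0],
    [0, 0, 0],
    [0, 0, 0],
    [0, 0, 0],
    [0, 0, 0],
    [0, 0, 0],
    [0, 0, 0],
    [0, 0, 0],
  ],
  grip=[50, 50, 50, 50, 4, 4, 4, 4, 4, 4],
)

```text
time_s: 24.3
tcp_pos: [0.4429, -0.0558, 0.0526]
ee_rot: [[0.876, -0.482, -0.0], [-0.482, -0.876, -0.0], [-0.0, 0.0, -1.0]]
wrist_force: [-0.8, -0.8, 1.4]
gripper_width: 0.134
gripper_force: 30.0
```

step_arm(
  linear=[
    [0, 0, -27],
    [0, 0, -27],
    [0, 0, -27],
    [0, 0, -27],
    [46.5, 0, 0],
    [46.5, 0, 0],
    [46.5, 0, 0],
    [46.5, 0, 0],
    [0, 0, 0],
    [0, 0, 0],
  ],
  delta_rot=[
    [0, 0, 0],
    [0, 0, -0.142],
    [0, 0, -0.141],
    [0, 0, -0.141],
    [0, 0, 0],
    [0, 0, 0],
    [0, 0, 0],
    [0, 0, 0],
    [0, 0, 0],
    [0, 0, 0],
  ],
  grip=[4, 4, 4, 4, 4, 4, 4, 4, 4, 4],
)

```text
time_s: 25.55
tcp_pos: [0.6272, -0.0703, 0.1589]
ee_rot: [[0.997, -0.079, -0.004], [-0.079, -0.997, 0.0], [-0.004, 0.0, -1.0]]
wrist_force: [-0.7, -0.1, -3.1]
gripper_width: 0.137
gripper_force: 30.0
```

```bash
python3 - <<'E'
from h import *
plan(629.7,-70.3,59.5,-4.5)
for h in holders(): print("holder",*h)
C={n:capture(n) for n in("top","side")}
im=np.hstack([C["top"]["img"][120:240,180:340],C["side"]["img"][130:250,190:350]]); cv2.imwrite("pics/p3.png",cv2.resize(im[:,:,::-1],None,fx=2.5,fy=2.5))
E
```

```text
t 25.6 tcp [627.2 -70.3 158.9] yaw -4.5 tilt 0.2 j [  8.2  25.5  -3.6  -0.1 -61.1  77.2] F [-0.7 -0.1 -3.1] g 0.137 30.0
before-turn shift [ 2.8 -0.2 99.4] | turn rotz -0.0007 rad (0.0 deg ccw from above) | after-turn shift [ 2.5 -0.2 99.4]
holder 0.9 2 0.55 [0.6396 0.0311] 9.0
holder 0.82 2 0.53 [ 0.6367 -0.0164] 10.4
holder 0.61 2 0.41 [ 0.6178 -0.0516] -81.6
holder 0.6 2 0.85 [ 0.4639 -0.1695] -13.0
```

View pics/p3.png

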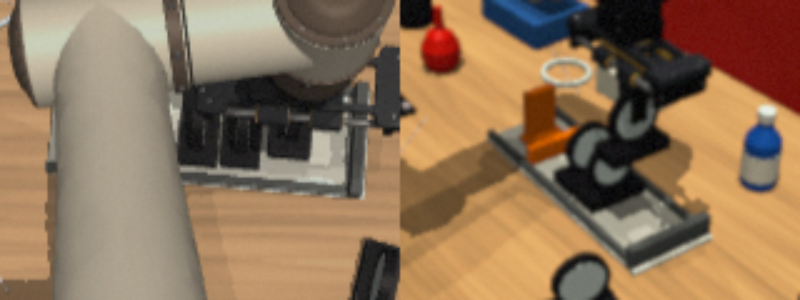

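Holders A and B stand in the rack at (200,130) and (240,130). C hangs over slot 2, clear of the wall at (355,140).

step_arm(
  linear=[
    [1.3, 0, 35],
    [0, 0, 35],
    [0, 0, 20],
    [0, 0, 8],
    [0, 0, 3],
    [0, 0, 0],
    [0, 0, 0],
    [0, 0, 0],
    [0, 0, 0],
    [0, 0, 0],
  ],
  delta_rot=[
    [0, 0, 0],
    [0, 0, 0],
    [0, 0, 0],
    [0, 0, 0],
    [0, 0, 0],
    [0, 0, 0],
    [0, 0, 0],
    [0, 0, 0],
    [0, 0, 0],
    [0, 0, 0],
  ],
  grip=[4, 4, 4, 4, 4, 4, 28, 28, 28, 28],
)

```text
time_s: 27.1
tcp_pos: [0.63, -0.0705, 0.0599]
ee_rot: [[0.997, -0.079, 0.001], [-0.079, -0.997, -0.0], [0.001, -0.0, -1.0]]
wrist_force: [-0.3, 0.7, -0.7]
gripper_width: 0.319
gripper_force: 0.0
```

```bash
python3 - <<'E'
from h import *
plan(463.2,-170.2,160,-12.6)
E
```

```text
t 27.1 tcp [630.  -70.5  59.9] yaw -4.5 tilt 0.0 j [  8.2  31.4  -9.5   0.  -49.   77.3] F [-0.3  0.7 -0.7] g 0.319 0.0
before-turn shift [-158.4  112.5 -100.2] | turn rotz 0.1412 rad (-8.1 deg ccw from above) | after-turn shift [-141.   133.7 -100.1]
```

step_arm(
  linear=[
    [0, 0, -30],
    [0, 0, -40],
    [0, 0, -30],
    [-39.5, 28, 0],
    [-39.5, 28, 0],
    [-39.5, 28, 0],
    [-40, 28.5, 0],
    [0, 0, 0],
    [0, 0, 0],
    [0, 0, 0],
  ],
  delta_rot=[
    [0, 0, 0],
    [0, 0, 0],
    [0, 0, 0],
    [0, 0, 0],
    [0, 0, 0],
    [0, 0, 0],
    [0, 0, 0],
    [0, 0, 0.141],
    [0, 0, 0],
    [0, 0, 0],
  ],
  grip=[28, 28, 28, 50, 50, 50, 50, 50, 50, 50],
)

```text
time_s: 28.35
tcp_pos: [0.4635, -0.17, 0.1597]
ee_rot: [[0.976, -0.216, 0.0], [-0.216, -0.976, -0.0], [0.0, -0.0, -1.0]]
wrist_force: [-0.7, -0.6, -0.8]
gripper_width: 0.572
gripper_force: 0.0
```

```bash
python3 - <<'E'
from h import *
for h in holders(): print("holder",*h)
plan(463.2,-170.2,53,-12.6)
E
```

```text
holder 0.86 1 0.84 [0.637  0.0297] -2.0
holder 0.85 1 0.89 [ 0.6396 -0.015 ] -2.2
holder 0.77 2 0.53 [ 0.6373 -0.0599] -1.1
holder 0.46 2 0.61 [ 0.4642 -0.1695] -14.9
t 28.6 tcp [ 463.3 -169.9  159.4] yaw -12.5 tilt 0.0 j [ -1.2  12.7 -23.    0.  -54.4  78.7] F [ 0.1 -0.1 -1. ] g 0.578 0.0
before-turn shift [  0.    0.3 106.4] | turn rotz 0.0015 rad (-0.1 deg ccw from above) | after-turn shift [ -0.    0.4 106.4]
```

step_arm(
  linear=[
    [0, 0, 40],
    [0, 0, 40],
    [0, 0, 26],
    [0, 0, 0],
    [0, 0, 0],
    [0, 0, 0],
    [0, 0, 0],
    [0, 0, 0],
    [0, 0, 0],
    [0, 0, 0],
  ],
  delta_rot=[
    [0, 0, 0],
    [0, 0, 0],
    [0, 0, 0],
    [0, 0, 0],
    [0, 0, 0],
    [0, 0, 0],
    [0, 0, 0],
    [0, 0, 0],
    [0, 0, 0],
    [0, 0, 0],
  ],
  grip=[50, 50, 50, 50, 4, 4, 4, 4, 4, 4],
)

```text
time_s: 29.8
tcp_pos: [0.4629, -0.1702, 0.0537]
ee_rot: [[0.976, -0.218, 0.0], [-0.218, -0.976, -0.0], [0.0, 0.0, -1.0]]
wrist_force: [0.1, -0.6, 0.6]
gripper_width: 0.131
gripper_force: 30.0
```

step_arm(
  linear=[
    [0, 0, -27],
    [0, 0, -27],
    [0, 0, -27],
    [0, 0, -27],
    [39.5, -16, 0],
    [39.5, -16, 0],
    [39.5, -16, 0],
    [39.5, -16, 0],
    [0, 0, 0],
    [0, 0, 0],
  ],
  delta_rot=[
    [0, 0, 0],
    [0, 0, -0.14],
    [0, 0, 0],
    [0, 0, 0],
    [0, 0, 0],
    [0, 0, 0],
    [0, 0, 0],
    [0, 0, 0],
    [0, 0, 0],
    [0, 0, 0],
  ],
  grip=[4, 4, 4, 4, 4, 4, 4, 4, 4, 4],
)

```text
time_s: 31.05
tcp_pos: [0.6243, -0.1188, 0.1601]
ee_rot: [[0.997, -0.08, -0.003], [-0.08, -0.997, 0.0], [-0.003, -0.0, -1.0]]
wrist_force: [0.6, -0.3, -1.7]
gripper_width: 0.136
gripper_force: 30.0
```

```bash
python3 - <<'E'
from h import *
plan(626,-118.2,59.5,-4.5)
C={n:capture(n) for n in("top","side")}
im=np.hstack([C["top"]["img"][120:240,180:340],C["side"]["img"][130:250,190:350]]); cv2.imwrite("pics/p4.png",cv2.resize(im[:,:,::-1],None,fx=2.5,fy=2.5))
E
```

```text
t 31.1 tcp [ 624.3 -118.8  160.1] yaw -4.6 tilt 0.2 j [  3.8  25.8  -2.8  -0.  -61.5  81.7] F [ 0.6 -0.3 -1.7] g 0.136 30.0
before-turn shift [  2.   -0.7 100.6] | turn rotz -0.0015 rad (0.1 deg ccw from above) | after-turn shift [  1.6  -0.7 100.6]
```

View pics/p4.png

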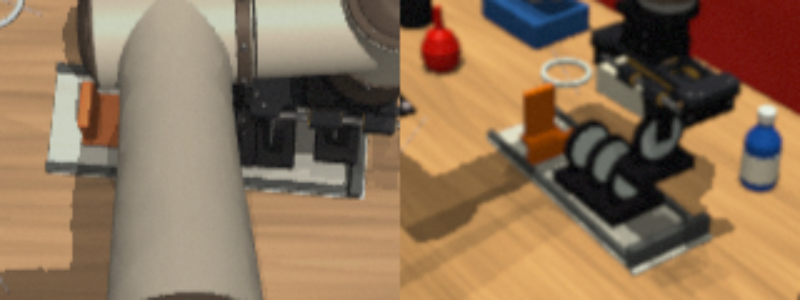

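Three holders stand in a row at around (600,160) in the right half. D hangs between C and the wall with room on both sides, so I lower it.

step_arm(
  linear=[
    [0.8, -0.5, 35],
    [0, 0, 35],
    [0, 0, 20],
    [0, 0, 8],
    [0, 0, 2.5],
    [0, 0, 0],
    [0, 0, 0],
    [0, 0, 0],
    [0, 0, 0],
    [0, 0, 0],
  ],
  delta_rot=[
    [0, 0, 0],
    [0, 0, 0],
    [0, 0, 0],
    [0, 0, 0],
    [0, 0, 0],
    [0, 0, 0],
    [0, 0, 0],
    [0, 0, 0],
    [0, 0, 0],
    [0, 0, 0],
  ],
  grip=[4, 4, 4, 4, 4, 4, 28, 28, 28, 28],
)

```text
time_s: 32.4
tcp_pos: [0.6266, -0.1185, 0.0613]
ee_rot: [[0.997, -0.08, 0.0], [-0.08, -0.997, -0.0], [0.0, 0.0, -1.0]]
wrist_force: [0.3, -0.3, 1.5]
gripper_width: 0.327
gripper_force: 0.0
```

step_arm(
  linear=[
    [0, 0, -30],
    [0, 0, -40],
    [0, 0, -30],
    [0, -50, 0],
    [0, -50, 0],
    [0, -50, 0],
    [0, -50, 0],
    [0, 0, 0],
    [0, 0, 0],
  ],
  delta_rot=[
    [0, 0, 0],
    [0, 0, 0],
    [0, 0, 0],
    [0, 0, 0],
    [0, 0, 0],
    [0, 0, 0],
    [0, 0, 0],
    [0, 0, 0],
    [0, 0, 0],
  ],
  grip=[28, 28, 28, 50, 50, 50, 50, 50, 50],
)

```text
time_s: 33.52
tcp_pos: [0.6421, 0.0808, 0.1609]
ee_rot: [[0.997, -0.079, -0.001], [-0.079, -0.997, -0.0], [-0.001, 0.0, -1.0]]
wrist_force: [0.2, -0.4, 0.9]
gripper_width: 0.578
gripper_force: 0.0
```

```bash
python3 - <<'E'
from h import *
for h in holders(z=.006): print("holder",*h)
C={n:capture(n) for n in("top","side")}
for n in C:
    for k,z in(("stop_face",.021),("stop_tab",.091)):
        print(n,k,[(round(d["score"],2),np.round(atz(C[n],d["point"],z),3)[:2]) for d in landmark_of(n,k)[:2]])
im=np.hstack([C["top"]["img"][120:240,180:340],C["side"]["img"][130:250,190:350]]); cv2.imwrite("pics/p5.png",cv2.resize(im[:,:,::-1],None,fx=2.5,fy=2.5))
plan(645,146,62,-4.5)
E
```

```text
holder 0.91 2 0.78 [ 0.6274 -0.1174] -2.1
holder 0.79 2 0.56 [ 0.6379 -0.0133] 3.5
holder 0.56 2 0.76 [ 0.637  -0.0588] -0.5
top stop_face [(0.83, array([0.65 , 0.096])), (0.43, array([ 0.457, -0.401]))]
top stop_tab [(0.94, array([0.653, 0.151]))]
side stop_face [(0.93, array([0.632, 0.081]))]
side stop_tab [(0.63, array([0.645, 0.152]))]
t 34.0 tcp [642.3  80.5 161.1] yaw -4.6 tilt 0.0 j [ 21.4  26.8  -1.1  -0.  -62.1  64. ] F [ 0.1  0.4 -0.1] g 0.575 0.0
before-turn shift [ -2.6 -65.5  99.1] | turn rotz -0.0019 rad (0.1 deg ccw from above) | after-turn shift [ -2.5 -65.5  99.1]
```

View pics/p5.png

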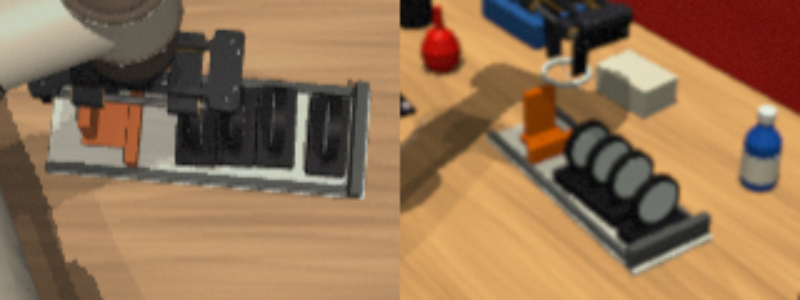

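All four holders stand upright in the channel, with a gap of about 10 mm before the last one at (325,130). Now I pinch the orange tab.

step_arm(
  linear=[
    [-1, -35, 0],
    [-1, -35, 0],
    [0, 0, 40],
    [0, 0, 40],
    [0, 0, 19],
    [0, 0, 0],
    [0, 0, 0],
    [0, 0, 0],
    [0, 0, 0],
    [0, 0, 0],
  ],
  delta_rot=[
    [0, 0, 0],
    [0, 0, 0],
    [0, 0, 0],
    [0, 0, 0],
    [0, 0, 0],
    [0, 0, 0],
    [0, 0, 0],
    [0, 0, 0],
    [0, 0, 0],
    [0, 0, 0],
  ],
  grip=[50, 50, 50, 50, 50, 5, 5, 5, 5, 5],
)

```text
time_s: 35.28
tcp_pos: [0.6464, 0.1504, 0.0632]
ee_rot: [[0.997, -0.079, 0.001], [-0.079, -0.997, -0.0], [0.001, 0.0, -1.0]]
wrist_force: [-0.3, -2.4, 3.9]
gripper_width: 0.16
gripper_force: 30.0
```

step_arm(
  linear=[
    [0, 0, 0],
    [0, 0, 0],
    [0, 8, 0],
    [0, 8, 0],
    [0, 8, 0],
    [0, 8, 0],
    [0, 0, 0],
  ],
  delta_rot=[
    [0, 0, 0],
    [0, 0, 0],
    [0, 0, 0],
    [0, 0, 0],
    [0, 0, 0],
    [0, 0, 0],
    [0, 0, 0],
  ],
  grip=[5, 5, 5, 5, 5, 5, 5],
)

```text
time_s: 36.15
tcp_pos: [0.6441, 0.1192, 0.0632]
ee_rot: [[0.997, -0.079, 0.002], [-0.079, -0.997, 0.001], [0.002, -0.001, -1.0]]
wrist_force: [-0.9, -1.0, 4.6]
gripper_width: 0.157
gripper_force: 30.0
```

```bash
python3 - <<'E'
from h import *
plan(644,85,62,-4.5)
E
```

```text
t 36.1 tcp [644.1 119.2  63.2] yaw -4.6 tilt 0.1 j [ 24.6  32.9  -6.1   0.  -50.9  60.8] F [-0.9 -1.   4.6] g 0.157 30.0
before-turn shift [ 2.6 34.1  1.2] | turn rotz -0.0009 rad (0.1 deg ccw from above) | after-turn shift [ 2.6 34.1  1.2]
```

Gripped and sliding freely. I push on slowly.

step_arm(
  linear=[
    [0, 4, 0],
    [0, 4, 0],
    [0, 4, 0],
    [0, 4, 0],
    [0, 3, 0],
    [0, 3, 0],
    [0, 3, 0],
    [0, 2, 0],
    [0, 0, 0],
  ],
  delta_rot=[
    [0, 0, 0],
    [0, 0, 0],
    [0, 0, 0],
    [0, 0, 0],
    [0, 0, 0],
    [0, 0, 0],
    [0, 0, 0],
    [0, 0, 0],
    [0, 0, 0],
  ],
  grip=[5, 5, 5, 5, 5, 5, 5, 5, 5],
)

```text
time_s: 37.28
tcp_pos: [0.6422, 0.0943, 0.0632]
ee_rot: [[0.997, -0.079, 0.003], [-0.079, -0.997, 0.003], [0.003, -0.003, -1.0]]
wrist_force: [-1.2, 4.9, 5.6]
gripper_width: 0.159
gripper_force: 30.0
```

step_arm(
  linear=[
    [0, 1.5, 0],
    [0, 1.5, 0],
    [0, 0, 0],
  ],
  delta_rot=[
    [0, 0, 0],
    [0, 0, 0],
    [0, 0, 0],
  ],
  grip=[5, 5, 5],
)

```text
time_s: 37.65
tcp_pos: [0.642, 0.0915, 0.0632]
ee_rot: [[0.997, -0.079, 0.003], [-0.079, -0.997, 0.003], [0.003, -0.003, -1.0]]
wrist_force: [-1.4, 5.8, 5.9]
gripper_width: 0.159
gripper_force: 30.0
```

step_arm(
  linear=[
    [0, 1.5, 0],
    [0, 1.5, 0],
    [0, 0, 0],
  ],
  delta_rot=[
    [0, 0, 0],
    [0, 0, 0],
    [0, 0, 0],
  ],
  grip=[5, 5, 5],
)

```text
time_s: 38.02
tcp_pos: [0.6418, 0.0888, 0.0633]
ee_rot: [[0.997, -0.079, 0.004], [-0.079, -0.997, 0.003], [0.003, -0.004, -1.0]]
wrist_force: [-0.6, 6.6, 5.7]
gripper_width: 0.162
gripper_force: 30.0
```

step_arm(
  linear=[
    [0, 1.5, 0],
    [0, 1.5, 0],
    [0, 0, 0],
  ],
  delta_rot=[
    [0, 0, 0],
    [0, 0, 0],
    [0, 0, 0],
  ],
  grip=[5, 5, 5],
)

```text
time_s: 38.4
tcp_pos: [0.6416, 0.0859, 0.0632]
ee_rot: [[0.997, -0.079, 0.004], [-0.079, -0.997, 0.003], [0.003, -0.004, -1.0]]
wrist_force: [-0.8, 7.4, 6.9]
gripper_width: 0.158
gripper_force: 30.0
```

step_arm(
  linear=[
    [0, 1, 0],
    [0, 1, 0],
    [0, 0, 0],
  ],
  delta_rot=[
    [0, 0, 0],
    [0, 0, 0],
    [0, 0, 0],
  ],
  grip=[5, 5, 5],
)

```text
time_s: 38.78
tcp_pos: [0.6415, 0.085, 0.0632]
ee_rot: [[0.997, -0.078, 0.004], [-0.078, -0.997, 0.005], [0.004, -0.005, -1.0]]
wrist_force: [-1.8, 10.3, 4.7]
gripper_width: 0.159
gripper_force: 30.0
```

step_arm(
  linear=[
    [0, 1, 0],
    [0, 1, 0],
    [0, 0, 0],
  ],
  delta_rot=[
    [0, 0, 0],
    [0, 0, 0],
    [0, 0, 0],
  ],
  grip=[5, 5, 5],
)

```text
time_s: 39.15
tcp_pos: [0.6416, 0.085, 0.0633]
ee_rot: [[0.997, -0.078, 0.005], [-0.078, -0.997, 0.007], [0.005, -0.008, -1.0]]
wrist_force: [-2.7, 15.5, 6.0]
gripper_width: 0.157
gripper_force: 30.1
```

Firm contact at 15 N with the tab exactly where four holders plus the wall put it. I release and lift.

step_arm(
  linear=[
    [0, 0, 0],
    [0, 0, 0],
    [0, 0, 0],
    [0, 0, 0],
    [0, 0, -40],
    [0, 0, -50],
    [0, -50, 0],
    [0, -50, 0],
    [0, 0, 0],
  ],
  delta_rot=[
    [0, 0, 0],
    [0, 0, 0],
    [0, 0, 0],
    [0, 0, 0],
    [0, 0, 0],
    [0, 0, 0],
    [0, 0, 0],
    [0, 0, 0],
    [0, 0, 0],
  ],
  grip=[40, 40, 40, 40, 40, 40, 40, 40, 40],
)

```text
time_s: 40.28
tcp_pos: [0.6481, 0.1814, 0.1515]
ee_rot: [[0.997, -0.077, -0.0], [-0.077, -0.997, 0.0], [-0.0, -0.0, -1.0]]
wrist_force: [-0.4, -0.8, -1.2]
gripper_width: 0.46
gripper_force: 0.0
```

```bash
python3 - <<'E'
from h import *
for h in holders(z=.006): print("holder",*h)
C={n:capture(n) for n in("top","side")}
im=np.hstack([C["top"]["img"][130:230,190:340],C["side"]["img"][140:240,200:350]]); cv2.imwrite("pics/p6.png",cv2.resize(im[:,:,::-1],None,fx=2.6,fy=2.6,interpolation=cv2.INTER_CUBIC))
v=[]
for n in C:
    k=masks(n,"sign_top",.3); u=proj(C[n],[.456,-.413,.065])[0]; k=[q for q in k if np.hypot(*(np.array(q[2])-u))<25]
    if k: v.append((C[n],k[0][1]))
    print(n,[(round(d["score"],2),np.round(atz(C[n],d["point"],.103),3)[:2]) for d in landmark_of(n,"sign_top")[:2]],[(round(d["score"],2),np.round(atz(C[n],d["point"],0),3)[:2]) for d in landmark_of(n,"sign_stand")[:2]])
    m=[q for q in masks(n,"sign_stand",.3) if np.hypot(*(np.array(q[2])-u))<40]
    if m: p,i=fit([(C[n],m[0][1])],[cyl(.045,0,.012),M["plate"][0]],[.456,-.413,0]); print("stand",p,i)
p,i=fit(v,M["plate"],[.456,-.413,0]); print(len(v),p[:2],np.degrees(p[2]),i)
plan(456,-413,180,-90)
E
```

```text
holder 0.91 2 0.63 [ 0.635  -0.0776] 2.4
holder 0.9 2 0.67 [0.6342 0.0088] -2.2
holder 0.87 2 0.52 [ 0.6372 -0.0389] -4.6
holder 0.62 2 0.73 [ 0.6272 -0.1224] -3.4
holder 0.34 1 0.66 [ 0.6515 -0.3891] 2.3
top [(0.77, array([ 0.446, -0.421])), (0.58, array([0.639, 0.082]))] [(0.78, array([ 0.46 , -0.413])), (0.3, array([ 0.628, -0.077]))]
stand [ 0.45470125 -0.41446527  0.04060653] 0.880995762637486
side [(0.74, array([ 0.46 , -0.413]))] [(0.85, array([ 0.457, -0.421]))]
stand [ 0.45680279 -0.41260959 -0.03483972] 0.924128031108325
2 [ 0.45646874 -0.41346673] -0.4604236740639085 0.8383279874274668
t 41.0 tcp [648.2 178.5 152.1] yaw -4.6 tilt 0.0 j [ 29.1  29.5   2.2  -0.  -62.7  56.3] F [-0.1  0.6  0.9] g 0.465 0.0
before-turn shift [-144.3  605.   -27.9] | turn rotz 1.4907 rad (-85.4 deg ccw from above) | after-turn shift [591.5 192.2 -27.9]
```

View pics/p6.png

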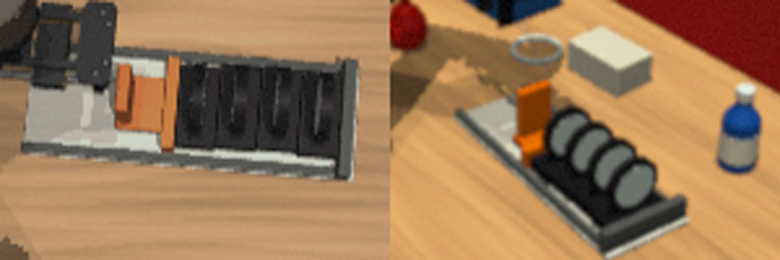

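The rack is snug: stop, four holders and wall show no gaps, from (172,105) to (345,120). Now I go to the sign.

step_arm(
  linear=[
    [-12, 50.4, -3],
    [-12, 50.4, -3],
    [-12, 50.4, -3],
    [-12, 50.4, -3],
    [-12, 50.4, -3],
    [-12, 50.4, -3],
    [-12, 50.4, -3],
    [-12, 50.4, -3],
    [-12, 50.4, -2],
    [-12, 50.4, -2],
  ],
  delta_rot=[
    [0, 0, 0],
    [0, 0, 0],
    [0, 0, 0],
    [0, 0, 0],
    [0, 0, 0],
    [0, 0, 0],
    [0, 0, 0],
    [0, 0, 0],
    [0, 0, 0],
    [0, 0, 0],
  ],
  grip=[50, 50, 50, 50, 50, 50, 50, 50, 50, 50],
)

```text
time_s: 42.22
tcp_pos: [0.4878, -0.3156, 0.1804]
ee_rot: [[0.997, -0.079, 0.001], [-0.079, -0.997, -0.0], [0.001, 0.0, -1.0]]
wrist_force: [0.6, 0.1, -0.7]
gripper_width: 0.57
gripper_force: 0.0
```

step_arm(
  linear=[
    [-12, 50.4, 0],
    [-12, 50.4, 0],
    [0, 0, 0],
    [0, 0, 0],
    [0, 0, 0],
    [0, 0, 0],
    [0, 0, 0],
    [0, 0, 0],
    [0, 0, 0],
    [0, 0, 0],
  ],
  delta_rot=[
    [0, 0, 0],
    [0, 0, 0],
    [0, 0, 0.185],
    [0, 0, 0.185],
    [0, 0, 0.185],
    [0, 0, 0.185],
    [0, 0, 0.185],
    [0, 0, 0.185],
    [0, 0, 0.185],
    [0, 0, 0.185],
  ],
  grip=[50, 50, 50, 50, 50, 50, 50, 50, 50, 50],
)

```text
time_s: 43.48
tcp_pos: [0.4564, -0.4126, 0.1801]
ee_rot: [[0.005, -1.0, 0.0], [-1.0, -0.005, -0.0], [0.0, -0.0, -1.0]]
wrist_force: [-0.0, -0.4, -0.1]
gripper_width: 0.574
gripper_force: 0.0
```

step_arm(
  linear=[
    [0, 0, 0],
    [0, 0, 0],
    [0, 0, 0],
    [0, 0, 0],
    [0, 0, 0],
    [0, 0, 0],
    [0, 0, 0],
    [0, 0, 0],
    [0, 0, 0],
    [0, 0, 0],
  ],
  delta_rot=[
    [0, 0, 0.185],
    [0, 0, 0.185],
    [0, 0, 0.185],
    [0, 0, 0.185],
    [0, 0, 0.185],
    [0, 0, 0.185],
    [0, 0, 0.185],
    [0, 0, 0.185],
    [0, 0, 0.185],
    [0, 0, 0.185],
  ],
  grip=[50, 50, 50, 50, 50, 50, 50, 50, 50, 50],
)

```text
time_s: 44.72
tcp_pos: [0.4564, -0.4127, 0.1801]
ee_rot: [[-0.963, 0.271, 0.0], [0.271, 0.963, -0.0], [-0.0, -0.0, -1.0]]
wrist_force: [0.2, -0.5, 0.3]
gripper_width: 0.576
gripper_force: 0.0
```

step_arm(
  linear=[
    [0, 0, 0],
    [0, 0, 0],
    [0, 0, 0],
    [0, 0, 0],
    [0, 0, 0],
    [0, 0, 0],
    [0, 0, 0],
    [0, 0, 0],
    [0, 0, 0],
    [0, 0, 0],
  ],
  delta_rot=[
    [0, 0, 0.185],
    [0, 0, 0.185],
    [0, 0, 0.185],
    [0, 0, 0.185],
    [0, 0, 0.185],
    [0, 0, 0.185],
    [0, 0, 0.185],
    [0, 0, 0],
    [0, 0, 0],
    [0, 0, 0],
  ],
  grip=[50, 50, 50, 50, 50, 50, 50, 50, 50, 50],
)

```text
time_s: 45.98
tcp_pos: [0.4564, -0.4127, 0.1801]
ee_rot: [[-0.009, 1.0, -0.0], [1.0, 0.009, -0.0], [-0.0, -0.0, -1.0]]
wrist_force: [0.4, -0.1, -0.0]
gripper_width: 0.571
gripper_force: 0.0
```

```bash
python3 - <<'E'
from h import *
plan(456.5,-413.5,80,90)
E
```

```text
t 46.0 tcp [ 456.4 -412.7  180.1] yaw 90.5 tilt 0.0 j [ -27.1   22.9   -4.5    0.   -62.6 -152.4] F [ 0.4 -0.1 -0. ] g 0.571 0.0
before-turn shift [-8.000e-01  1.000e-01  1.001e+02] | turn rotz 0.0091 rad (-0.5 deg ccw from above) | after-turn shift [-8.000e-01  1.000e-01  1.001e+02]
```

step_arm(
  linear=[
    [-0.8, 0, 40],
    [0, 0, 40],
    [0, 0, 25],
    [0, 0, 0],
    [0, 0, 0],
    [0, 0, 0],
    [0, 0, 0],
    [0, 0, 0],
    [0, 0, 0],
    [0, 0, 0],
  ],
  delta_rot=[
    [0, 0, 0],
    [0, 0, 0],
    [0, 0, 0],
    [0, 0, 0],
    [0, 0, 0],
    [0, 0, 0],
    [0, 0, 0],
    [0, 0, 0],
    [0, 0, 0],
    [0, 0, 0],
  ],
  grip=[50, 50, 50, 50, 5, 5, 5, 5, 5, 5],
)

```text
time_s: 47.22
tcp_pos: [0.4568, -0.4136, 0.0755]
ee_rot: [[-0.008, 1.0, 0.001], [1.0, 0.008, -0.0], [-0.0, 0.001, -1.0]]
wrist_force: [-0.1, 0.3, 2.1]
gripper_width: 0.161
gripper_force: 30.0
```

step_arm(
  linear=[
    [0, 0, 0],
    [0, 0, 0],
    [0, 0, 0],
    [0, 0, 0],
  ],
  delta_rot=[
    [0, 0, 0],
    [0, 0, -0.08],
    [0, 0, -0.12],
    [0, 0, 0],
  ],
  grip=[5, 5, 5, 5],
)

```text
time_s: 47.72
tcp_pos: [0.4566, -0.4136, 0.0755]
ee_rot: [[-0.205, 0.979, 0.0], [0.979, 0.205, -0.0], [-0.0, 0.0, -1.0]]
wrist_force: [-0.4, 0.9, 4.0]
gripper_width: 0.159
gripper_force: 30.0
```

```bash
python3 - <<'E'
from h import *
plan(456.5,-413.5,75,90); print(sense()["moment"])
E
```

```text
t 47.7 tcp [ 456.6 -413.6   75.5] yaw 101.8 tilt 0.0 j [ -27.1   28.9  -11.4    0.   -49.6 -141. ] F [-0.4  0.9  4. ] g 0.159 30.0
before-turn shift [ 0.1 -0.1  0.5] | turn rotz 0.2065 rad (-11.8 deg ccw from above) | after-turn shift [ 0.1 -0.1  0.5]
[ 0.24889985 -0.15994792  0.00706161]
```

step_arm(
  linear=[
    [0, 0, 0],
    [0, 0, 0],
    [0, 0, 0],
    [0, 0, 0],
    [0, 0, 0],
    [0, 0, 0],
    [0, 0, 0],
    [0, 0, 0],
    [0, 0, 0],
    [0, 0, 0],
  ],
  delta_rot=[
    [0, 0, -0.17],
    [0, 0, -0.17],
    [0, 0, -0.17],
    [0, 0, -0.17],
    [0, 0, -0.17],
    [0, 0, -0.17],
    [0, 0, -0.17],
    [0, 0, -0.17],
    [0, 0, -0.17],
    [0, 0, 0],
  ],
  grip=[5, 5, 5, 5, 5, 5, 5, 5, 5, 5],
)

```text
time_s: 48.98
tcp_pos: [0.4559, -0.4145, 0.0755]
ee_rot: [[-0.987, -0.163, -0.001], [-0.163, 0.987, -0.001], [0.001, -0.001, -1.0]]
wrist_force: [-2.2, -3.4, 3.1]
gripper_width: 0.16
gripper_force: 30.0
```

step_arm(
  linear=[
    [0, 0, 0],
    [0, 0, 0],
    [0, 0, 0],
    [0, 0, 0],
    [0, 0, 0],
    [0, 0, 0],
    [0, 0, 0],
    [0, 0, 0],
    [0, 0, 0],
    [0, 0, 0],
  ],
  delta_rot=[
    [0, 0, -0.17],
    [0, 0, -0.17],
    [0, 0, -0.17],
    [0, 0, -0.17],
    [0, 0, -0.17],
    [0, 0, -0.17],
    [0, 0, -0.12],
    [0, 0, -0.08],
    [0, 0, -0.05],
    [0, 0, 0],
  ],
  grip=[5, 5, 5, 5, 5, 5, 5, 5, 5, 5],
)

```text
time_s: 50.22
tcp_pos: [0.4567, -0.4152, 0.0755]
ee_rot: [[-0.137, -0.991, 0.001], [-0.991, 0.137, -0.003], [0.003, -0.001, -1.0]]
wrist_force: [-1.3, -6.8, 1.4]
gripper_width: 0.158
gripper_force: 30.0
```

```bash
python3 - <<'E'
from h import *
plan(456.5,-413.5,75,-90); print(sense()["moment"])
E
```

```text
t 50.2 tcp [ 456.7 -415.2   75.5] yaw -97.9 tilt 0.2 j [-27.2  29.  -11.4   0.1 -49.5  19.2] F [-1.3 -6.8  1.4] g 0.158 30.0
before-turn shift [-1.7  0.4  0.5] | turn rotz -0.1379 rad (7.9 deg ccw from above) | after-turn shift [-1.7  0.2  0.5]
[-1.6106097   0.36144123  0.02324693]
```

Now I creep to the far stop, watching the moment.

step_arm(
  linear=[
    [1.5, 0, 0],
    [0, 0, 0],
    [0, 0, 0],
    [0, 0, 0],
    [0, 0, 0],
  ],
  delta_rot=[
    [0, 0, -0.03],
    [0, 0, -0.03],
    [0, 0, -0.03],
    [0, 0, -0.02],
    [0, 0, 0],
  ],
  grip=[5, 5, 5, 5, 5],
)

```text
time_s: 50.85
tcp_pos: [0.4567, -0.4153, 0.0755]
ee_rot: [[-0.026, -1.0, 0.001], [-1.0, 0.026, -0.001], [0.001, -0.001, -1.0]]
wrist_force: [0.4, -1.5, 5.8]
gripper_width: 0.164
gripper_force: 31.1
```

```bash
python3 - <<'E'
from h import *
where(); print(sense()["moment"])
E
```

```text
t 50.9 tcp [ 456.7 -415.3   75.5] yaw -91.5 tilt 0.1 j [-27.3  29.  -11.3  -0.  -49.6  25.8] F [ 0.4 -1.5  5.8] g 0.164 31.1
[-0.60543542 -0.04428008 -0.77007129]
```

step_arm(
  linear=[
    [0, 0, 0],
    [0, 0, 0],
    [0, 0, 0],
  ],
  delta_rot=[
    [0, 0, -0.03],
    [0, 0, -0.03],
    [0, 0, 0],
  ],
  grip=[5, 5, 5],
)

```text
time_s: 51.22
tcp_pos: [0.4567, -0.4148, 0.0755]
ee_rot: [[0.034, -0.999, 0.001], [-0.999, -0.034, -0.0], [0.0, -0.001, -1.0]]
wrist_force: [0.6, -0.7, 5.1]
gripper_width: 0.174
gripper_force: 32.0
```

```bash
python3 - <<'E'
from h import *
where(); print(sense()["moment"])
E
```

```text
t 51.2 tcp [ 456.7 -414.8   75.5] yaw -88.0 tilt 0.1 j [-27.3  29.  -11.3  -0.  -49.7  29.3] F [ 0.6 -0.7  5.1] g 0.174 32.0
[-0.2125772  -0.11423881 -0.75373655]
```

The stop is reached: the moment holds at -0.75 N m and the plate no longer follows. I release and lift clear.

step_arm(
  linear=[
    [0, 0, 0],
    [0, 0, 0],
    [0, 0, 0],
    [0, 0, 0],
    [0, 0, -40],
    [0, 0, -50],
    [0, 0, -30],
    [-60, 0, 0],
    [-60, 0, 0],
    [-60, 0, 0],
  ],
  delta_rot=[
    [0, 0, 0],
    [0, 0, 0],
    [0, 0, 0],
    [0, 0, 0],
    [0, 0, 0],
    [0, 0, 0],
    [0, 0, 0],
    [0, 0, 0],
    [0, 0, 0],
    [0, 0, 0],
  ],
  grip=[50, 50, 50, 50, 50, 50, 50, 50, 50, 50],
)

```text
time_s: 52.48
tcp_pos: [0.4493, -0.2335, 0.195]
ee_rot: [[0.035, -0.999, 0.0], [-0.999, -0.035, 0.0], [-0.0, -0.0, -1.0]]
wrist_force: [1.3, 0.7, -0.2]
gripper_width: 0.577
gripper_force: 0.0
```

step_arm(
  linear=[
    [0, 0, 0],
    [0, 0, 0],
    [0, 0, 0],
  ],
  delta_rot=[
    [0, 0, 0],
    [0, 0, 0],
    [0, 0, 0],
  ],
  grip=[50, 50, 50],
)

```text
time_s: 52.85
tcp_pos: [0.4498, -0.236, 0.1949]
ee_rot: [[0.035, -0.999, -0.0], [-0.999, -0.035, -0.0], [0.0, 0.0, -1.0]]
wrist_force: [-1.1, -0.2, 0.3]
gripper_width: 0.577
gripper_force: 0.0
```

```bash
python3 - <<'E'
from h import *
where()
C={n:capture(n) for n in("top","side")}
cv2.imwrite("pics/f1.png",cv2.resize(C["side"]["img"][110:350,120:400][:,:,::-1],None,fx=2.4,fy=2.4,interpolation=cv2.INTER_CUBIC))
cv2.imwrite("pics/f2.png",cv2.resize(C["top"]["img"][130:280,90:470][:,:,::-1],None,fx=2.1,fy=2.1,interpolation=cv2.INTER_CUBIC))
v=[]
for n in C:
    u=proj(C[n],[.456,-.413,.065])[0]; k=[q for q in masks(n,"sign_top",.3) if np.hypot(*(np.array(q[2])-u))<25]
    if k: v.append((C[n],k[0][1]))
p,i=fit(v,M["plate"],[.456,-.413,0]); print(len(v),p[:2],np.degrees(p[2]),i)
E
```

```text
t 52.9 tcp [ 449.8 -236.   194.9] yaw -88.0 tilt 0.0 j [ -9.3  12.  -18.1   0.  -59.9  11.3] F [-1.1 -0.2  0.3] g 0.577 0.0
1 [ 0.45816737 -0.41277703] -7.964727065020791 0.8906365350018993
```

View pics/f1.png

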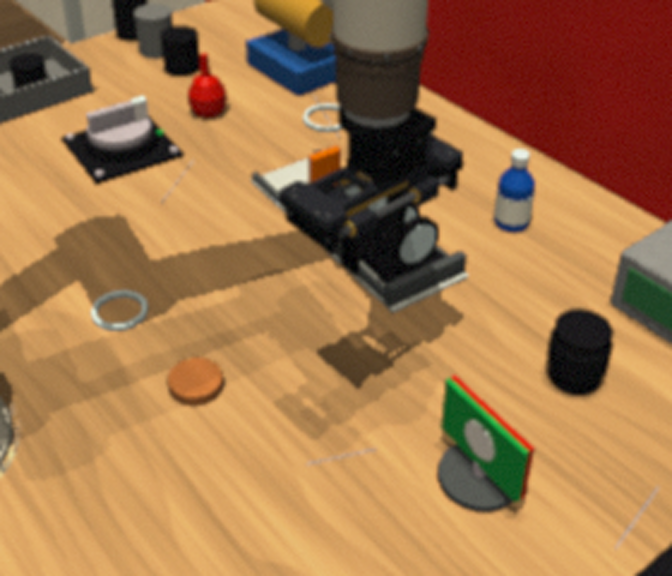

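View pics/f2.png

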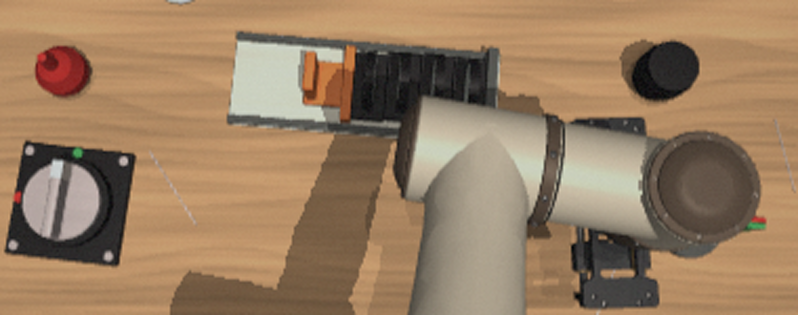

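The sign shows green to the camera's side at (485,440), so red now faces the other way. The holders, lens and blower are all in place. I check the collar from close up.

```bash
python3 - <<'E'
from h import *
c=capture("top"); s=capture("side")
im=np.hstack([cv2.resize(c["img"][190:262,88:160],(390,390),interpolation=cv2.INTER_CUBIC),cv2.resize(s["img"][140:190,140:200],(390,390),interpolation=cv2.INTER_CUBIC)])
cv2.imwrite("pics/c1.png",im[:,:,::-1])
O=np.array([.4795,.4040])
for a in(0,-7,-14):
    d=np.array([np.cos(np.radians(a)),np.sin(np.radians(a))])*.048
    P=np.array([[*(O+d),.08],[*(O-d),.08]]); print(a,((proj(c,P)-[88,190])*390/72).round(),((proj(s,P)-[140,140])*[6.5,7.8]+[390,0]).round())
E
```

```text
0 [[150.  83.]
 [137. 281.]] [[648.  76.]
 [501. 138.]]
-7 [[162.  83.]
 [125. 280.]] [[653.  81.]
 [496. 133.]]
-14 [[173.  86.]
 [113. 278.]] [[656.  86.]
 [493. 128.]]
```

View pics/c1.png

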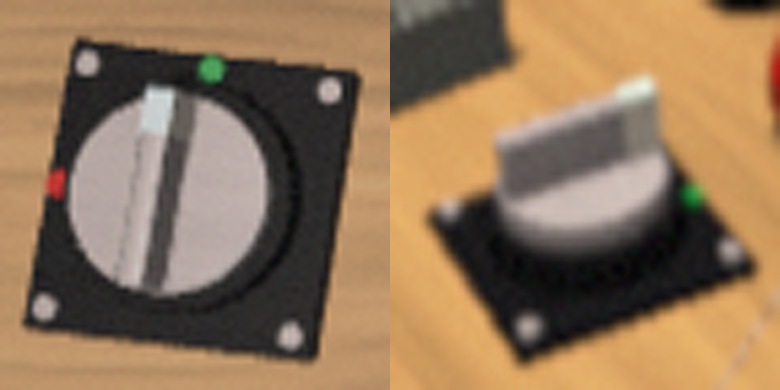

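The bar runs from (159,88) to (128,285), parallel to the flange edges and pointing at the green dot, as predicted for fully "off". Everything is done, so I hand in.

```bash
python3 -c "
from h import *
print(finish_job())"
```

```text
the job is handed in; nothing more can be done
None
```

I handed the job in after about 53 s of robot time: the collar is at the green mark, all four holders stand snug between the wall and the stop, the sign's red face is turned to its far stop, and the lens and blower were left where they stood.

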